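# Flip a circuit board over the edge of a rework block

## Task

The green circuit board lies on the bench with its component side down. Without gripping or lifting it, push it gently across the bench with the fingertips until its leading edge is against the front edge of the low rubber-topped block, then push its near edge up so that it tips up on end against the block and flips over onto it. Push it on if need be, so that it lies flat and roughly square in the middle of the block's width, component side up, with no more than about 3 cm overhanging the front edge, and leave the bottle, the can and the small box where they stand.

Things in the scene. Friction and masses are not known exactly. Their poses are not given: they have to be found in the camera images.
- block: Fixed aluminium block with black rubber top, 150 mm (its x) by 150 mm (its y) by 24 mm high. Origin: centre of its underside, on the bench. The board is pushed along its -y; its front face (the wall edge) is the upright plane at its y = +75 mm. A rail 8 mm wide rises 9 mm above the rubber along its back edge (y = -65 to -73 mm).
- block_edge (a point): Middle of the block's upper front edge, 24 mm above the bench; axes as the block's. Obstacle: a microscope about 0.4 m tall stands at about x = 0.75, y = -0.1 m in the robot's frame, its eyepieces overhanging towards the robot to about x = 0.6 m; pass between it and the robot.
- board: Loose green circuit board, about 0.12 kg, 110 mm (its x) by 100 mm (its y) by 3 mm, lying on its 16 mm tall components: underside 16 mm, top 19 mm above the bench. Origin: centre of the component tips, on the bench at the start. Its -y points at the block at the start, within 15 degrees, its leading edge (at its middle) 25 to 65 mm away; its z points up at the start (plain solder face), down once flipped.
- board_center (a point): Centre of the green plate, 17.5 mm along the board's z from its origin. The components stand at least 19 mm in from the two 110 mm edges and 10 mm in from the 100 mm edges, so fingertips reach under the rim.
- board_lead_edge (a point): Middle of the board's 110 mm edge that faces the block at the start (board y = -50 mm), mid-thickness.
- board_near_edge (a point): Middle of the opposite 110 mm edge (board y = +50 mm), the one to push, mid-thickness. With the leading edge stopped by the block, a finger that leans back (about 20 degrees) or moves upward as it pushes here makes the board pivot about its leading edge; past upright it topples onto the block, often with its lower edge hanging down in front.
- oil: Bystander: small brown dropper bottle with white cap, 26 x 28 x 71 mm, standing loose. Origin: centre of its foot.
- objective: Bystander: black can with a cream lid, 37 mm across, 64 mm tall, standing loose. Origin: centre of its foot.
- coverslips: Bystander: small pale blue box, 27 x 27 x 14 mm, loose. Origin: centre of its underside.

How it is judged:
By the outcome, as a careful person would: the job done as asked, in the order asked, and still so for the second after the job is handed in, with the robot touching nothing.
It also fails if it takes over 62 s, if anything falls off the work surface, if the arm or the gripper's body presses on something with over 40 N, if the wrist force passes 120 N, or if a joint passes its speed limit or range.

## Robot

A 6-joint arm with a two-finger parallel gripper is mounted at the origin on a cart in front of the work surface, level with it; the furniture and walls round the work are solid. World frame = base frame: x ahead of the robot, y to its left, z up, the work surface at z = 0. Lengths are in m, angles in rad, forces in N, time in s.
With the tool pointing down it reaches from about 0.375 to 0.975 m from the base axis. Payload 3.8 kg.
Tool frame: the origin (TCP) lies on the centre line of the jaws, within the pads' length; the fingertips stand 8 mm ahead of it and the grasp point (between the pads) lies 11 mm behind it; z points along the fingers, y is the direction in which the jaws open and shut (so a half turn about z gives the same grasp; the last joint's range is limited). The gripper opens to 85 mm and grips with 20 to 120 N. Pads are 22 mm wide; open, the fingers measure 114 mm over their backs; the gripper's body (76 mm by 85 mm) begins 54 mm behind the grasp point. The pads swing forward as they close: fully open they stand 13 mm farther back than shut.
Start: joints at [1.072, 0.264, 1.604, -0, 1.274, -0.037], TCP at [0.301, 0.604, 0.239] pointing down, gripper open.
Joint ranges: [-2.63, 2.63], [-0.94, 2.18], [0.31, 2.57], [-1.31, 4.45], [0, 2.66], [-2.55, 2.55]. Speed limits (rad/s): [2.57, 2.57, 3.14, 3.14, 3.14, 3.14].

## Interface

Orientations are given as a rotation vector (axis times angle).
In Python, from workcell import bot gives the robot as it stands.
- The arm moves only by the tool arm_command, never from a script. Its arguments are lists of equal length, an entry for each row: "slide": the shift along the tool's x, y, z in m, a list of three; "angular": the turn, a rotation vector about the tool's x, y, z in degrees, a list of three; "hand": the finger opening in m, from 0 to 0.0854. A call has exactly 8 rows; each row shifts and turns the pose as measured when the row begins, along the tool's axes as they then stand; what a row does not reach is not made up. A row lasts 1/10 s, in which the tool goes at most 50 mm and 8.59 degrees, less where a joint would pass 70% of its speed; a pose out of reach is approached as far as the arm can. A call is refused whole if a number of a shift passes 0.05 or a number of a turn 8.59, either way. A call with a gripper value outside its range is refused whole. The fingers move at their own pace and stop on an object; "squeeze" is the grip in N (left out, the last holds). Time passes only in rows, so rows that do not move let the fingers close, or fill a call up. It gives the time, the measured TCP pose, the force and the opening at its end, in the units of the state.
- bot.read_state(): the state, without advancing time (a new reading comes with each control period).
- bot.read_camera(name): name is "side" or "top" or "wrist"; returns the picture (480x640x3 uint8, red, green, blue); there is no depth.
- bot.get_calibration(name): a dict with "fx", "fy", "cx", "cy" (pixels), "R" (3x3) and "t" (3): a world point X has camera coordinates R X + t. Camera axes: x right, y down, z forward; pixel columns grow to the right and rows downward; lengths in m; the calibration is good to about 2 mm. The wrist camera is an equidistant fisheye: a pixel r from the principal point sees the ray r / f radians off the axis. A picture is of the moment at which its call begins: read the wrist's pose just before it. get_calibration takes no time and is no camera call; for the wrist camera it gives the pose at the moment of the call.
- bot.finish_job(): hands the job in, once; it reports no verdict.
The state is a dict: "time": time; "q": joint angles; "joint_vel": joint speeds; "joint_torque": joint torques, N m; "tool_pos": TCP position; "tcp_rot": TCP orientation; "wrist_force": force on the tool from outside, world axes, zero at the start; "torque": the same for the moment, N m; "width": opening from 0.0 (shut) to 1.0 (fully open).
Only numpy, scipy, OpenCV 4.12 (cv2) and the standard library are available. Lean on these libraries where they do the work, as an engineer would, in place of code of your own. Each camera call takes 0.05 s, during which the arm holds its last target.

## Working session

There is one attempt and no reset: what is moved stays moved. The work goes in short steps, Python scripts to look and compute and a tool call to move; the robot and the scene stay as the last step left them, time stands still between calls to the robot, and variables do not carry over. Pictures are saved under pics/ and viewed, and the job is handed in when it is done.

Besides the shell and the picture viewer there is one more tool, called after ">>>" as name(argument=value, ...) on one line, values as JSON. arm_command: Moves the arm, as the interface text tells. Its arguments: {"type":"object","properties":{"slide":{"type":"array","items":{"type":"array","items":{"type":"number"}}},"angular":{"type":"array","items":{"type":"array","items":{"type":"number"}}},"hand":{"type":"array","items":{"type":"number"}},"squeeze":{"type":"number"}},"required":["slide","angular","hand"]}

```bash
ls; mkdir -p pics; python3 - <<'E'
from workcell import bot
import cv2
s=bot.read_state();print(s)
for n in ["side","top","wrist"]:
    c=bot.get_calibration(n);print(n,c)
    cv2.imwrite(f"pics/{n}0.png",cv2.cvtColor(bot.read_camera(n),cv2.COLOR_RGB2BGR))
E
```

```text
pics
{'time': 0.0, 'q': array([ 1.07210408e+00,  2.64770966e-01,  1.60538581e+00,  6.31179556e-06,
        1.27371429e+00, -3.69158646e-02]), 'joint_vel': array([ 0.00061927, -0.0003244 ,  0.00057922, -0.00088932,  0.00181167,
        0.00144019]), 'joint_torque': array([ 2.94897793e-03, -5.15115809e+01, -3.67313218e+01, -1.44057440e-04,
        1.31374178e-02,  8.64453682e-06]), 'tool_pos': array([0.30040179, 0.60366117, 0.23794364]), 'tcp_rot': array([-0.71879219, -3.05763078,  0.00344816]), 'wrist_force': array([ 0.19106094,  0.2959577 , -0.17157911]), 'torque': array([-0.0692167 , -0.04449299, -0.00035385]), 'width': 1.0049888426119162}
side {'fx': 474.56295056216084, 'fy': 474.56295056216084, 'cx': 314.8770949231914, 'cy': 239.3563700354841, 'R': array([[ 0.92408374, -0.38176407, -0.01803992],
       [-0.22570682, -0.50702899, -0.83185217],
       [ 0.3084245 ,  0.7727728 , -0.55470399]]), 't': array([-0.5106568 ,  0.21388449,  0.64542816])}
top {'fx': 553.0596592362142, 'fy': 553.0596592362142, 'cx': 326.16219423407256, 'cy': 237.22125877818658, 'R': array([[-0.00574355, -0.99996581,  0.0059487 ],
       [-0.98316339,  0.00456034, -0.18267169],
       [ 0.18263832, -0.00689773, -0.98315597]]), 't': array([0.08451984, 0.56123482, 1.05560331])}
wrist {'fx': 371.64829954431775, 'fy': 371.64829954431775, 'cx': 321.0245885268479, 'cy': 244.23039619615182, 'R': array([[ 0.44521165,  0.89542327, -0.00193782],
       [ 0.84622265, -0.42003923,  0.32783268],
       [ 0.29273505, -0.14759476, -0.94473381]]), 't': array([-0.67329762, -0.04329873,  0.38216013])}
```

View pics/side0.png

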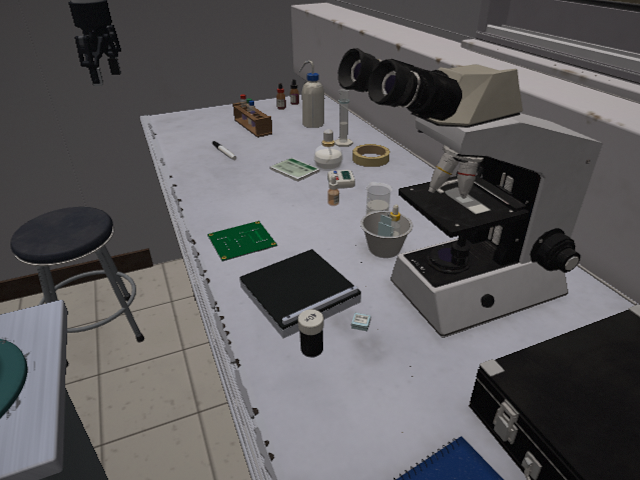

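View pics/top0.png

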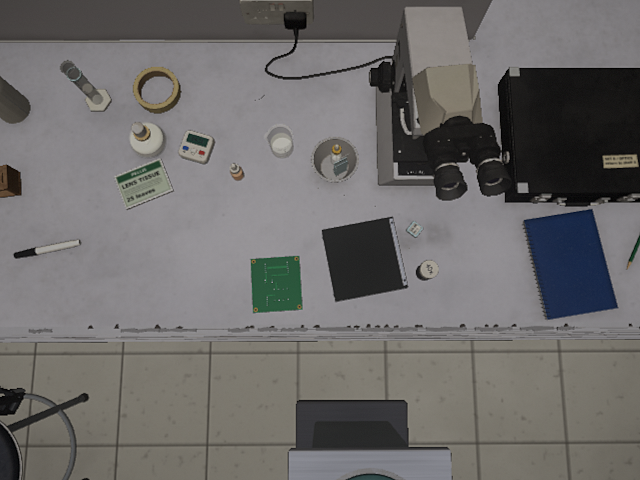

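View pics/wrist0.png

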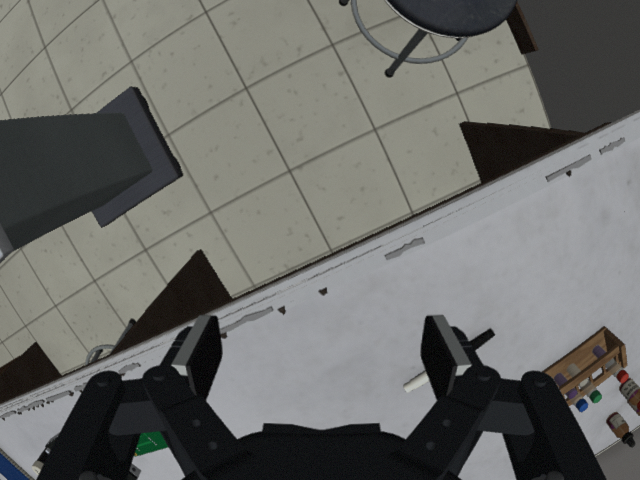

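The top view shows the board at about px (276,284) and the block at (365,258), with its rail on the right. The can is at (428,269), the small box at (414,230) and the dropper bottle at (236,171). Next I measure them.

```bash
cat > h.py <<'E'
import numpy as np, cv2
from workcell import bot
from scipy.spatial.transform import Rotation as Rn
def ray(c,u,v):
    d=np.array([(u-c['cx'])/c['fx'],(v-c['cy'])/c['fy'],1.0]); R=c['R']
    return -R.T@c['t'], R.T@d
def onz(c,u,v,z):
    o,d=ray(c,u,v); return o+d*(z-o[2])/d[2]
def proj(c,X):
    p=c['R']@np.asarray(X)+c['t']; return np.array([c['cx']+c['fx']*p[0]/p[2],c['cy']+c['fy']*p[1]/p[2]])
def snap(n,name):
    im=cv2.cvtColor(bot.read_camera(n),cv2.COLOR_RGB2BGR); cv2.imwrite(f"pics/{name}.png",im); return im
def quad(m):
    cs,_=cv2.findContours(m,cv2.RETR_EXTERNAL,cv2.CHAIN_APPROX_NONE)
    k=max(cs,key=cv2.contourArea); return k
def green(im):
    h=cv2.cvtColor(im,cv2.COLOR_BGR2HSV); return cv2.inRange(h,(60,120,50),(85,255,220))
E
python3 - <<'E'
from h import *
for n,roi in [("top",(230,240,320,320)),("side",(190,210,290,270))]:
    im=cv2.imread(f"pics/{n}0.png");c=bot.get_calibration(n)
    m=green(im);mm=np.zeros_like(m);x0,y0,x1,y1=roi;mm[y0:y1,x0:x1]=m[y0:y1,x0:x1]
    mm=cv2.morphologyEx(mm,cv2.MORPH_CLOSE,np.ones((5,5)))
    k=quad(mm); P=np.array([onz(c,*p[0],0.019)[:2] for p in k],np.float32)
    r=cv2.minAreaRect(P*1000);print(n,r);print(cv2.boxPoints(r).round(1).tolist())
im=cv2.imread("pics/top0.png");c=bot.get_calibration("top")
g=cv2.cvtColor(im,cv2.COLOR_BGR2GRAY);m=cv2.inRange(g,0,90);mm=np.zeros_like(m);mm[210:305,315:408]=m[210:305,315:408]
k=quad(mm);print("blockpix",cv2.boxPoints(cv2.minAreaRect(k)).tolist())
P=np.array([onz(c,*p[0],0.024)[:2] for p in k],np.float32)
r=cv2.minAreaRect(P*1000);print(r,cv2.boxPoints(r).round(1).tolist())
b=im[200:330,230:450];cv2.imwrite("pics/crop.png",cv2.resize(b,None,fx=3.6,fy=3.6,interpolation=cv2.INTER_CUBIC))
for nm,u,v,z in [("can",428,269,.064),("cov",414,230,.014),("oil",236,168,.071)]:print(nm,onz(c,u,v,z))
E
```

```text
top ((472.8874816894531, 184.4226531982422), (107.39764404296875, 97.41088104248047), 3.739047050476074)
[[416.1000061035156, 229.5], [422.5, 132.3000030517578], [529.5999755859375, 139.3000030517578], [523.2999877929688, 236.5]]
side ((473.0848388671875, 181.48838806152344), (107.27700805664062, 98.77960205078125), 3.6537904739379883)
[[416.3999938964844, 227.39999389648438], [422.70001220703125, 128.8000030517578], [529.7999877929688, 135.60000610351562], [523.5, 234.1999969482422]]
blockpix [[320.5408935546875, 229.439453125], [393.55841064453125, 215.34837341308594], [407.51568603515625, 287.67242431640625], [334.4981689453125, 301.76348876953125]]
((522.8443603515625, 5.3577117919921875), (151.01089477539062, 150.38827514648438), 10.592561721801758) [[434.79998779296875, 65.4000015258789], [462.3999938964844, -82.4000015258789], [610.9000244140625, -54.70000076293945], [583.2000122070312, 93.19999694824219]]
can [ 0.4950617  -0.11753283  0.064     ]
cov [ 0.58303475 -0.1012385   0.014     ]
oil [0.7004214  0.26219739 0.071     ]
```

View pics/crop.png

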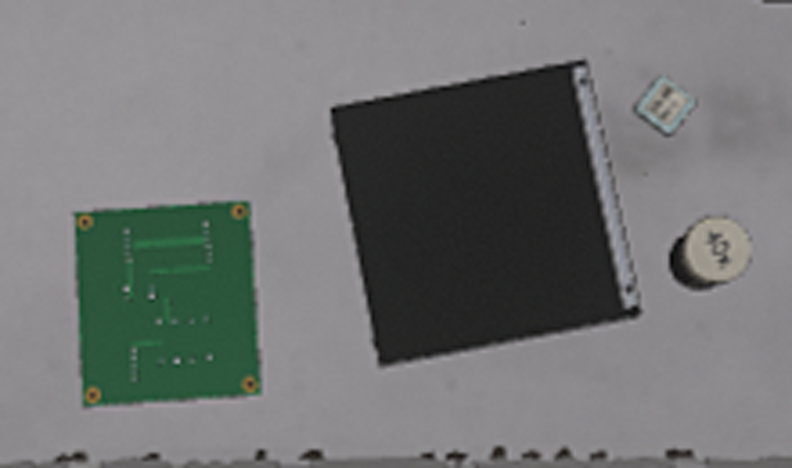

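```bash
cat >> h.py <<'E'
def Rt(yaw,tilt=0):
    """tool y along world yaw (deg), tilt>0: tool z leans toward -toolx (deg)"""
    a=np.radians(yaw); y=np.array([np.cos(a),np.sin(a),0]); z=np.array([0,0,-1.]); x=np.cross(y,z)
    return np.stack([x,y,z],1)@Rn.from_rotvec([0,-np.radians(tilt),0]).as_matrix()
def rows(p1,R1,n,s=None,p0=None,R0=None):
    if p0 is None:
        s=s or bot.read_state(); p0=s['tool_pos'];R0=Rn.from_rotvec(s['tcp_rot']).as_matrix()
    dr=Rn.from_matrix(R0.T@R1).as_rotvec(); out=[];
    dp=(np.asarray(p1)-p0)/n
    for i in range(n):
        Ri=R0@Rn.from_rotvec(dr*i/n).as_matrix(); out.append((Ri.T@dp).round(4).tolist())
    print("n",n,"turn/row deg",np.degrees(dr/n).round(2).tolist()); print("slides",out)
def st():
    s=bot.read_state(); R=Rn.from_rotvec(s['tcp_rot']).as_matrix()
    print("t%.2f"%s['time'],"p",s['tool_pos'].round(4).tolist(),"yaw_y %.1f"%np.degrees(np.arctan2(R[1,1],R[0,1])),"z",R[:,2].round(3).tolist(),"F",s['wrist_force'].round(1).tolist(),"w %.2f"%s['width'],"q",s['q'].round(2).tolist()); return s
E
python3 - <<'E'
from h import *
st();rows([.39,.18,.10],Rt(93.7),14)
c=bot.get_calibration('wrist');s=bot.read_state();R=Rn.from_rotvec(s['tcp_rot']).as_matrix()
print(R.T@(-c['R'].T@c['t']-s['tool_pos']),R.T@c['R'].T)
E
```

```text
t0.15 p [0.3005, 0.6038, 0.2382] yaw_y 63.5 z [-0.001, -0.002, -1.0] F [-0.1, 0.2, 0.2] w 1.00 q [1.07, 0.26, 1.61, -0.0, 1.27, -0.04]
n 14 turn/row deg [-0.01, -0.0, -2.15]
slides [[-0.0192, -0.0242, 0.0099], [-0.0183, -0.0249, 0.0099], [-0.0173, -0.0256, 0.0099], [-0.0164, -0.0262, 0.0099], [-0.0154, -0.0268, 0.0099], [-0.0143, -0.0274, 0.0099], [-0.0133, -0.0279, 0.0099], [-0.0122, -0.0284, 0.0099], [-0.0112, -0.0288, 0.0099], [-0.0101, -0.0292, 0.0099], [-0.009, -0.0296, 0.0099], [-0.0078, -0.0299, 0.0099], [-0.0067, -0.0302, 0.0099], [-0.0056, -0.0304, 0.0099]]
[ 0.08463592 -0.00064127 -0.13585804] [[ 3.62595098e-04 -9.44711300e-01 -3.27903077e-01]
 [ 9.99999926e-01  2.99953467e-04  2.41612984e-04]
 [-1.29898852e-04 -3.27903140e-01  9.44711339e-01]]
```

>>> arm_command(slide=[[-0.019, -0.024, 0.01], [-0.018, -0.025, 0.01], [-0.017, -0.026, 0.01], [-0.016, -0.026, 0.01], [-0.015, -0.027, 0.01], [-0.014, -0.027, 0.01], [-0.013, -0.028, 0.01], [-0.012, -0.028, 0.01]], angular=[[0, 0, -2.1], [0, 0, -2.1], [0, 0, -2.1], [0, 0, -2.1], [0, 0, -2.1], [0, 0, -2.1], [0, 0, -2.1], [0, 0, -2.1]], hand=[0.05, 0.05, 0.05, 0.05, 0.05, 0.05, 0.05, 0.05])

```text
time: 0.95
tool_pos: [0.3498, 0.3582, 0.1539]
tcp_rot: [-0.237, -3.132, 0.0]
wrist_force: [0.8, 0.2, -0.7]
width: 0.582
```

```bash
python3 - <<'E'
from h import *
st();rows([.39,.18,.08],Rt(93.7),7)
E
```

```text
t0.95 p [0.3498, 0.3582, 0.1539] yaw_y 81.4 z [-0.001, 0.0, -1.0] F [0.8, 0.2, -0.7] w 0.58 q [0.75, 0.01, 2.06, 0.0, 1.08, -0.67]
n 7 turn/row deg [-0.0, -0.01, -1.76]
slides [[-0.0095, -0.0243, 0.0106], [-0.0088, -0.0246, 0.0106], [-0.008, -0.0248, 0.0106], [-0.0072, -0.0251, 0.0106], [-0.0065, -0.0253, 0.0106], [-0.0057, -0.0255, 0.0106], [-0.0049, -0.0256, 0.0106]]
```

>>> arm_command(slide=[[-0.0095, -0.024, 0.0105], [-0.009, -0.0245, 0.0105], [-0.008, -0.025, 0.0105], [-0.007, -0.025, 0.0105], [-0.0065, -0.025, 0.0105], [-0.0055, -0.0255, 0.0105], [-0.005, -0.0255, 0.0105], [0, 0, 0]], angular=[[0, 0, -1.75], [0, 0, -1.75], [0, 0, -1.75], [0, 0, -1.75], [0, 0, -1.75], [0, 0, -1.75], [0, 0, -1.75], [0, 0, 0]], hand=[0.05, 0.05, 0.05, 0.05, 0.05, 0.05, 0.05, 0.05])

```text
time: 1.75
tool_pos: [0.3884, 0.1692, 0.0749]
tcp_rot: [0.111, -3.135, 0.004]
wrist_force: [-0.1, 0.9, -0.3]
width: 0.586
```

```bash
python3 - <<'E'
from h import *
st();rows([.39,.18,.013],Rt(93.7),6)
snap("side","s1");snap("top","t1")
E
```

```text
t1.75 p [0.3884, 0.1692, 0.0749] yaw_y 94.1 z [-0.005, -0.003, -1.0] F [-0.1, 0.9, -0.3] w 0.59 q [0.35, -0.04, 2.27, -0.0, 0.92, -1.29]
n 6 turn/row deg [-0.03, -0.05, 0.06]
slides [[-0.0004, 0.0018, 0.0103], [-0.0004, 0.0018, 0.0103], [-0.0004, 0.0018, 0.0103], [-0.0004, 0.0018, 0.0103], [-0.0004, 0.0018, 0.0103], [-0.0004, 0.0018, 0.0103]]
```

View pics/s1.png

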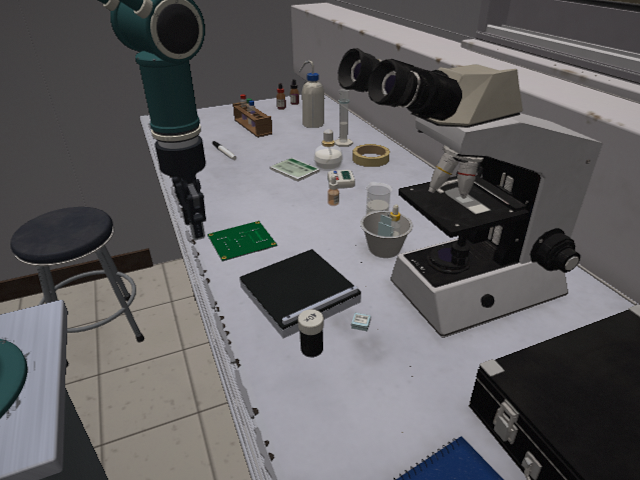

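```bash
python3 - <<'E'
from h import *
c=bot.get_calibration('top')
for v in (318,322,326,330,336,340):print(v,onz(c,276,v,0)[:2].round(4))
im=cv2.imread("pics/t1.png");cv2.imwrite("pics/t1c.png",cv2.resize(im[220:350,220:450],None,fx=3.4,fy=3.4))
E
```

```text
318 [0.4041 0.1845]
322 [0.396  0.1844]
326 [0.388  0.1844]
330 [0.38   0.1843]
336 [0.368  0.1841]
340 [0.36  0.184]
```

View pics/t1c.png

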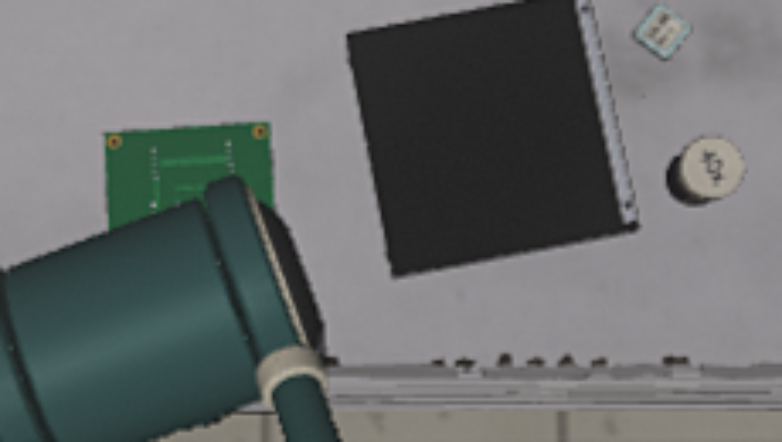

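>>> arm_command(slide=[[0, 0.0025, 0.0125], [0, 0.0025, 0.0125], [0, 0.002, 0.0125], [0, 0.002, 0.012], [0, 0.001, 0.0115], [0, 0, 0.001], [-0.005, 0, 0], [-0.005, 0, 0]], angular=[[0, 0, 0], [0, 0, 0], [0, 0, 0], [0, 0, 0], [0, 0, 0], [0, 0, 0], [0, 0, 0], [0, 0, 0]], hand=[0.05, 0.05, 0.05, 0.05, 0.05, 0.05, 0.05, 0.05])

```text
time: 2.65
tool_pos: [0.4001, 0.19, 0.0119]
tcp_rot: [-0.121, 3.136, 0.004]
wrist_force: [-0.1, 0.7, 0.7]
width: 0.585
```

```bash
python3 - <<'E'
from h import *
st();rows([.407,.179,.013],Rt(93.7),2)
rows([.424,.176,.013],Rt(100.6),5,p0=np.array([.407,.179,.013]),R0=Rt(93.7))
E
```

```text
t2.65 p [0.4001, 0.19, 0.0119] yaw_y 94.4 z [0.003, 0.003, -1.0] F [-0.1, 0.7, 0.7] w 0.59 q [0.39, 0.1, 2.28, 0.0, 0.76, -1.26]
n 2 turn/row deg [0.07, 0.08, 0.36]
slides [[-0.003, -0.0058, -0.0006], [-0.0031, -0.0057, -0.0006]]
n 5 turn/row deg [0.0, 0.0, -1.38]
slides [[-0.0034, -0.0008, 0.0], [-0.0033, -0.0009, 0.0], [-0.0033, -0.001, 0.0], [-0.0033, -0.0011, 0.0], [-0.0033, -0.0011, 0.0]]
```

>>> arm_command(slide=[[-0.0015, -0.0055, -0.0005], [-0.0015, -0.0055, -0.0005], [0, 0, 0], [-0.003, -0.0005, 0], [-0.003, -0.0005, 0], [-0.003, -0.0005, 0], [-0.003, -0.0005, 0], [-0.003, -0.001, 0]], angular=[[0, 0, 0.3], [0, 0, 0.3], [0, 0, 0], [0, 0, 0], [0, 0, 0], [0, 0, -1.2], [0, 0, -1.2], [0, 0, -1.2]], hand=[0.05, 0.05, 0.05, 0.05, 0.05, 0.05, 0.05, 0.05])

```text
time: 3.45
tool_pos: [0.4227, 0.1764, 0.015]
tcp_rot: [-0.206, 3.129, 0.006]
wrist_force: [-1.0, -0.3, 1.0]
width: 0.587
```

```bash
cat >> h.py <<'E'
def board(im,c,z=0.019,roi=(230,200,420,330)):
    m=green(im);mm=np.zeros_like(m);x0,y0,x1,y1=roi;mm[y0:y1,x0:x1]=m[y0:y1,x0:x1]
    mm=cv2.morphologyEx(mm,cv2.MORPH_CLOSE,np.ones((5,5)))
    k=quad(mm); P=np.array([onz(c,*p[0],z)[:2] for p in k],np.float32)*1000
    r=cv2.minAreaRect(P); B=cv2.boxPoints(r); print("box",r[0],r[1],r[2],B.round(1).tolist()); return r
BC=np.array([.5228,.0054]);BX=np.array([np.cos(np.radians(10.6)),np.sin(np.radians(10.6))]);BY=np.array([-BX[1],BX[0]])
def toblk(p): d=np.asarray(p)[:2]-BC; return np.array([d@BX,d@BY])
def fromblk(x,y): return BC+x*BX+y*BY
E
python3 - <<'E'
from h import *
st()
board(snap("side","s2"),bot.get_calibration("side"),roi=(190,190,330,280))
E
```

```text
t3.45 p [0.4227, 0.1764, 0.015] yaw_y 97.5 z [0.006, 0.004, -1.0] F [-1.0, -0.3, 1.0] w 0.59 q [0.34, 0.12, 2.25, 0.0, 0.77, -1.36]
box (486.5, 183.44894409179688) (107.72004699707031, 98.43230438232422) 7.350693225860596 [[426.79998779296875, 225.39999389648438], [439.3999938964844, 127.69999694824219], [546.2000122070312, 141.5], [533.5999755859375, 239.1999969482422]]
```

View pics/s2.png

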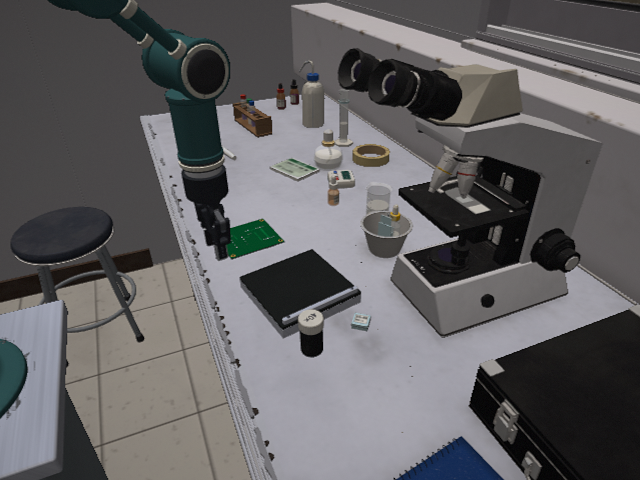

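>>> arm_command(slide=[[-0.0015, 0, 0], [-0.0015, 0, 0], [-0.001, 0, 0], [0, 0, 0], [0.015, 0, 0], [0.015, 0, 0], [0.01, 0, -0.03], [0, 0, -0.04]], angular=[[0, 0, -1.2], [0, 0, -1.2], [0, 0, -0.7], [0, 0, 0], [0, 0, 0], [0, 0, 0], [0, 0, 0], [0, 0, 0]], hand=[0.05, 0.05, 0.05, 0.05, 0.05, 0.05, 0.05, 0.05])

```text
time: 4.3
tool_pos: [0.3776, 0.1661, 0.0796]
tcp_rot: [0.3, -3.119, 0.001]
wrist_force: [0.3, 0.1, 1.0]
width: 0.586
```

```bash
python3 - <<'E'
from h import *
st()
r=board(snap("side","s3"),bot.get_calibration("side"),roi=(190,190,330,280))
print(toblk(np.array(r[0])/1000))
rows(list(fromblk(0,.27))+[.09],Rt(10.6),15)
E
```

```text
t4.30 p [0.3776, 0.1661, 0.0796] yaw_y 101.0 z [-0.008, -0.001, -1.0] F [0.3, 0.1, 1.0] w 0.59 q [0.35, -0.07, 2.29, 0.0, 0.93, -1.41]
box (491.702880859375, 186.70626831054688) (107.98472595214844, 98.92215728759766) 9.434775352478027 [[430.29998779296875, 226.60000610351562], [446.5, 129.10000610351562], [553.0999755859375, 146.8000030517578], [536.9000244140625, 244.3000030517578]]
[0.00278508 0.1839327 ]
n 15 turn/row deg [0.01, 0.0, 6.03]
slides [[-0.0072, 0.0056, -0.0002], [-0.0066, 0.0063, -0.0002], [-0.0059, 0.007, -0.0002], [-0.0051, 0.0075, -0.0002], [-0.0043, 0.008, -0.0002], [-0.0035, 0.0085, -0.0002], [-0.0026, 0.0088, -0.0002], [-0.0016, 0.009, -0.0002], [-0.0007, 0.0091, -0.0002], [0.0003, 0.0091, -0.0002], [0.0013, 0.0091, -0.0002], [0.0022, 0.0089, -0.0002], [0.0031, 0.0086, -0.0002], [0.004, 0.0082, -0.0002], [0.0048, 0.0077, -0.0002]]
```

>>> arm_command(slide=[[-0.013, 0.012, 0], [-0.011, 0.015, 0], [-0.008, 0.017, 0], [-0.005, 0.018, 0], [-0.001, 0.018, 0], [0.002, 0.018, 0], [0.005, 0.017, 0], [0.008, 0.016, 0]], angular=[[0, 0, 8.5], [0, 0, 8.5], [0, 0, 8.5], [0, 0, 8.5], [0, 0, 8.5], [0, 0, 8.5], [0, 0, 8.5], [0, 0, 8.5]], hand=[0.05, 0.05, 0.05, 0.05, 0.05, 0.05, 0.05, 0.05])

```text
time: 5.15
tool_pos: [0.4459, 0.2957, 0.0894]
tcp_rot: [1.522, 2.744, 0.011]
wrist_force: [-0.1, 0.1, -0.2]
width: 0.586
```

```bash
python3 - <<'E'
from h import *
s=st();print(toblk(s['tool_pos']))
rows(list(fromblk(0,.275))+[.06],Rt(10.6),4)
E
```

```text
t5.15 p [0.4459, 0.2957, 0.0894] yaw_y 32.0 z [0.007, 0.004, -1.0] F [-0.1, 0.1, -0.2] w 0.59 q [0.54, 0.14, 2.05, 0.0, 0.94, -0.02]
[-0.02216531  0.29947324]
n 4 turn/row deg [0.11, -0.02, 5.35]
slides [[-0.0077, 0.0029, 0.0074], [-0.0074, 0.0036, 0.0074], [-0.007, 0.0043, 0.0074], [-0.0066, 0.0049, 0.0073]]
```

```bash
python3 - <<'E'
from h import *
rows(list(fromblk(0.002,.268))+[.014],Rt(10.6,20),8)
E
```

```text
n 8 turn/row deg [0.52, -2.48, 2.64]
slides [[-0.0048, 0.0013, 0.0094], [-0.0043, 0.0016, 0.0096], [-0.0038, 0.0019, 0.0098], [-0.0033, 0.0021, 0.0099], [-0.0027, 0.0024, 0.01], [-0.0022, 0.0026, 0.0101], [-0.0016, 0.0027, 0.0102], [-0.0011, 0.0029, 0.0102]]
```

>>> arm_command(slide=[[-0.006, 0.001, 0.008], [-0.005, 0.002, 0.008], [-0.004, 0.002, 0.008], [-0.004, 0.003, 0.008], [-0.003, 0.003, 0.008], [-0.002, 0.003, 0.008], [-0.002, 0.003, 0.008], [0, 0, 0]], angular=[[0.5, -2.8, 3], [0.5, -2.8, 3], [0.5, -2.8, 3], [0.5, -2.8, 3], [0.5, -2.8, 3], [0.5, -2.8, 3], [0.5, -2.8, 3], [0, 0, 0]], hand=[0.05, 0.05, 0.05, 0.05, 0.05, 0.05, 0.05, 0.05])

```text
time: 5.95
tool_pos: [0.4684, 0.2687, 0.0354]
tcp_rot: [1.832, 2.176, -0.311]
wrist_force: [0.1, 0.6, -0.2]
width: 0.585
```

```bash
python3 - <<'E'
from h import *
s=st();print(toblk(s['tool_pos']))
rows(list(fromblk(0.002,.262))+[.013],Rt(10.6,20),4)
snap("side","s4")
E
```

```text
t5.95 p [0.4684, 0.2687, 0.0354] yaw_y 9.9 z [0.074, -0.339, -0.938] F [0.1, 0.6, -0.2] w 0.59 q [0.67, 0.33, 1.97, -0.37, 1.03, 0.73]
[-0.00507582  0.26878352]
n 4 turn/row deg [0.15, 0.07, -0.23]
slides [[0.0004, 0.0017, 0.0059], [0.0004, 0.0017, 0.0059], [0.0004, 0.0017, 0.0059], [0.0003, 0.0018, 0.0059]]
```

View pics/s4.png

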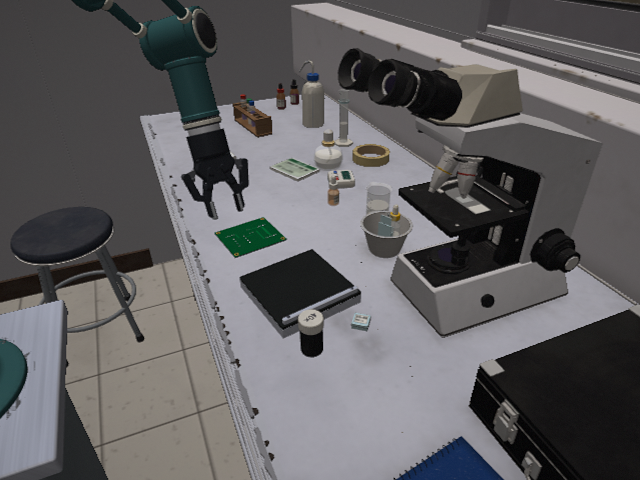

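>>> arm_command(slide=[[0, 0.0015, 0.006], [0, 0.002, 0.006], [0, 0.002, 0.006], [0, 0.0015, 0.005], [0, 0, 0], [0, 0, 0], [-0.004, 0, 0.0015], [-0.004, 0, 0.0015]], angular=[[0.2, 0, 0], [0.2, 0, 0], [0.2, 0, 0], [0, 0, -0.2], [0, 0, -0.2], [0, 0, 0], [0, 0, 0], [0, 0, 0]], hand=[0.05, 0.05, 0.05, 0.05, 0.05, 0.05, 0.05, 0.05])

```text
time: 6.8
tool_pos: [0.4788, 0.252, 0.0143]
tcp_rot: [1.83, 2.191, -0.319]
wrist_force: [-0.4, 0.4, 0.5]
width: 0.584
```

```bash
python3 - <<'E'
from h import *
s=st();print(toblk(s['tool_pos']))
rows(list(fromblk(0.001,.243))+[.0125],Rt(10.3,20),4)
E
```

```text
t6.80 p [0.4788, 0.252, 0.0143] yaw_y 10.3 z [0.064, -0.336, -0.94] F [-0.4, 0.4, 0.5] w 0.58 q [0.63, 0.36, 1.98, -0.38, 0.99, 0.7]
[0.00213287 0.25052923]
n 4 turn/row deg [0.04, -0.0, -0.02]
slides [[-0.0016, -0.0003, 0.0011], [-0.0016, -0.0003, 0.0011], [-0.0016, -0.0003, 0.0011], [-0.0016, -0.0003, 0.0011]]
```

>>> arm_command(slide=[[-0.0045, 0, 0.0025], [-0.0045, 0, 0.0025], [-0.0047, 0, 0.0018], [-0.0047, 0, 0.0017], [-0.0047, 0, 0.0017], [-0.0047, 0, 0.0017], [-0.0047, 0, 0.0017], [-0.0047, 0, 0.0017]], angular=[[0, 0, 0], [0, 0, 0], [0, 0, 0], [0, 0, 0], [0, 0, 0], [0, 0, 0], [0, 0, 0], [0, 0, 0]], hand=[0.05, 0.05, 0.05, 0.05, 0.05, 0.05, 0.05, 0.05])

```text
time: 7.6
tool_pos: [0.4868, 0.2092, 0.013]
tcp_rot: [1.831, 2.191, -0.317]
wrist_force: [0.5, 0.4, 0.1]
width: 0.585
```

```bash
python3 - <<'E'
from h import *
s=st();print(toblk(s['tool_pos']))
im=snap("top","t5");r=board(im,bot.get_calibration("top"))
print(toblk(np.array(r[0])/1000))
im=snap("side","s5");r=board(im,bot.get_calibration("side"),roi=(190,190,330,280))
print(toblk(np.array(r[0])/1000))
cv2.imwrite("pics/s5c.png",cv2.resize(im[160:340,160:380],None,fx=3.3,fy=3.3))
E
```

```text
t7.60 p [0.4868, 0.2092, 0.013] yaw_y 10.3 z [0.065, -0.335, -0.94] F [0.5, 0.4, 0.1] w 0.59 q [0.56, 0.33, 2.03, -0.4, 0.95, 0.65]
[0.0020672  0.20699138]
box (499.15960693359375, 149.2647705078125) (107.62490844726562, 97.08472442626953) 9.878538131713867 [[437.79998779296875, 187.89999389648438], [454.5, 92.19999694824219], [560.5, 110.69999694824219], [543.7999877929688, 206.3000030517578]]
[0.00322714 0.14575845]
box (499.09423828125, 146.20236206054688) (108.2229232788086, 99.75763702392578) 10.32026481628418 [[436.8999938964844, 185.60000610351562], [454.79998779296875, 87.4000015258789], [561.2999877929688, 106.80000305175781], [543.4000244140625, 205.0]]
[0.00259955 0.14276033]
```

View pics/s5c.png

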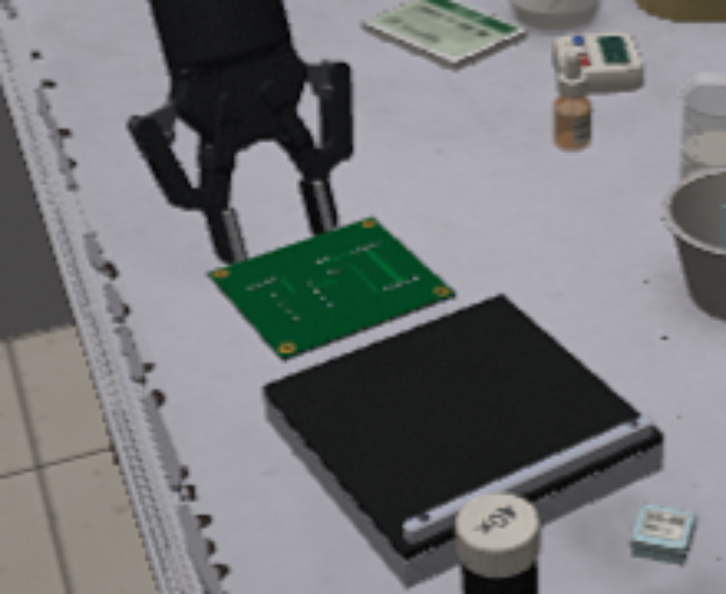

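>>> arm_command(slide=[[-0.0035, 0, 0.0015], [-0.0035, 0, 0.0013], [-0.0035, 0, 0.0013], [-0.003, 0, 0.0011], [-0.003, 0, 0.0011], [-0.002, 0, 0.0007], [-0.002, 0, 0.0007], [0, 0, 0]], angular=[[0, 0, 0], [0, 0, 0], [0, 0, 0], [0, 0, 0], [0, 0, 0], [0, 0, 0], [0, 0, 0], [0, 0, 0]], hand=[0.05, 0.05, 0.05, 0.05, 0.05, 0.05, 0.05, 0.05])

```text
time: 8.5
tool_pos: [0.4908, 0.1877, 0.0127]
tcp_rot: [1.834, 2.191, -0.313]
wrist_force: [-0.7, 1.3, -0.1]
width: 0.586
```

```bash
python3 - <<'E'
from h import *
s=st();print(toblk(s['tool_pos']))
im=snap("side","s6");r=board(im,bot.get_calibration("side"),roi=(190,190,330,290))
print(toblk(np.array(r[0])/1000))
cv2.imwrite("pics/s6c.png",cv2.resize(im[160:340,160:380],None,fx=3.3,fy=3.3))
E
```

```text
t8.50 p [0.4908, 0.1877, 0.0127] yaw_y 10.2 z [0.065, -0.331, -0.941] F [-0.7, 1.3, -0.1] w 0.59 q [0.52, 0.32, 2.05, -0.41, 0.93, 0.62]
[0.00207085 0.1850557 ]
box (502.6822509765625, 127.92776489257812) (107.9625244140625, 93.57994842529297) 10.020841598510742 [[441.3999938964844, 164.60000610351562], [457.70001220703125, 72.5], [564.0, 91.19999694824219], [547.7000122070312, 183.39999389648438]]
[0.0027647  0.12413756]
```

View pics/s6c.png

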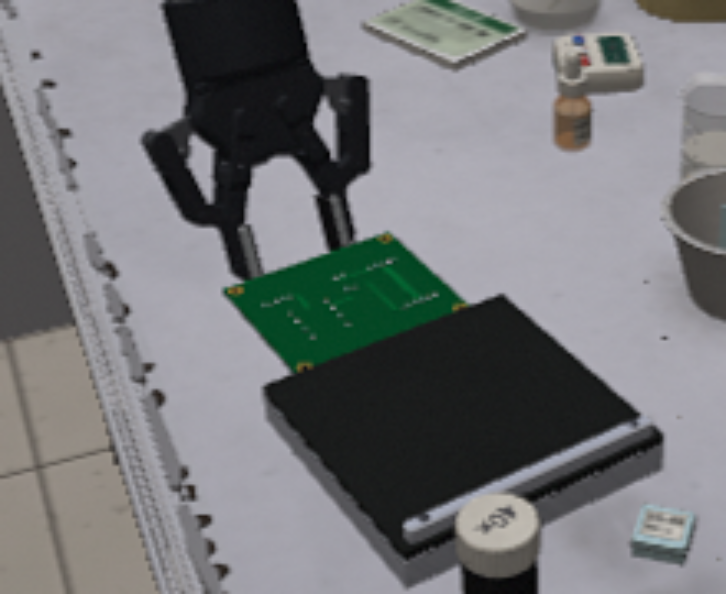

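>>> arm_command(slide=[[-0.002, 0, 0], [-0.0018, 0, -0.0018], [-0.002, 0, -0.0028], [-0.002, 0, -0.0028], [-0.002, 0, -0.0028], [-0.002, 0, -0.0028], [-0.002, 0, -0.0028], [0, 0, 0]], angular=[[0, 0, 0], [0, 0, 0], [0, 0, 0], [0, 0, 0], [0, 0, 0], [0, 0, 0], [0, 0, 0], [0, 0, 0]], hand=[0.05, 0.05, 0.05, 0.05, 0.05, 0.05, 0.05, 0.05])

```text
time: 9.35
tool_pos: [0.4913, 0.1859, 0.0322]
tcp_rot: [1.838, 2.198, -0.3]
wrist_force: [-0.2, 2.8, 0.2]
width: 0.582
```

```bash
python3 - <<'E'
from h import *
s=st();print(toblk(s['tool_pos']))
im=snap("side","s7")
cv2.imwrite("pics/s7c.png",cv2.resize(im[160:340,160:380],None,fx=3.3,fy=3.3))
E
```

```text
t9.35 p [0.4913, 0.1859, 0.0322] yaw_y 10.3 z [0.066, -0.321, -0.945] F [-0.2, 2.8, 0.2] w 0.58 q [0.52, 0.28, 2.05, -0.39, 0.96, 0.59]
[0.00221632 0.18322111]
```

View pics/s7c.png

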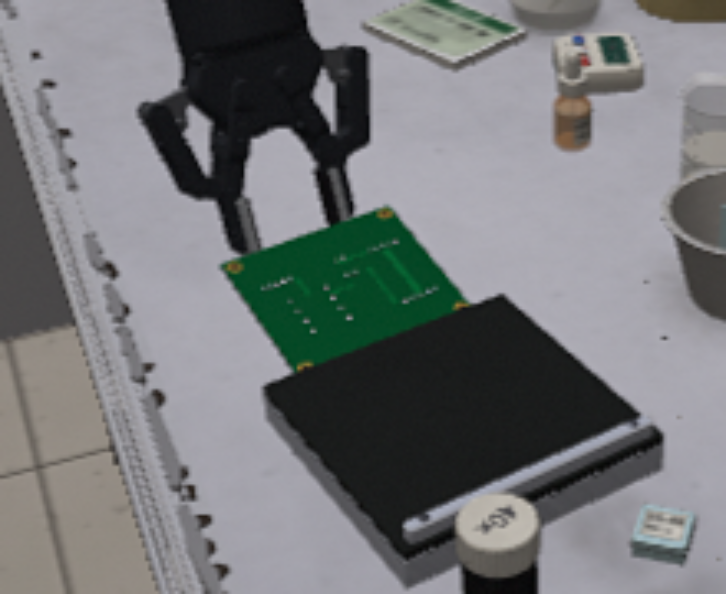

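>>> arm_command(slide=[[-0.0045, 0, -0.0037], [-0.0045, 0, -0.0037], [-0.0045, 0, -0.0037], [-0.0055, 0, -0.0033], [-0.0055, 0, -0.0033], [-0.0055, 0, -0.0033], [-0.006, 0, -0.0025], [0, 0, 0]], angular=[[0, 0, 0], [0, 0, 0], [0, 0, 0], [0, 0, 0], [0, 0, 0], [0, 0, 0], [0, 0, 0], [0, 0, 0]], hand=[0.05, 0.05, 0.05, 0.05, 0.05, 0.05, 0.05, 0.05])

```text
time: 10.2
tool_pos: [0.4958, 0.1624, 0.0678]
tcp_rot: [1.844, 2.201, -0.292]
wrist_force: [-0.4, 0.7, 0.2]
width: 0.584
```

```bash
python3 - <<'E'
from h import *
s=st();print(toblk(s['tool_pos']))
im=snap("side","s8")
cv2.imwrite("pics/s8c.png",cv2.resize(im[160:340,160:380],None,fx=3.3,fy=3.3))
E
```

```text
t10.20 p [0.4958, 0.1624, 0.0678] yaw_y 10.2 z [0.066, -0.313, -0.947] F [-0.4, 0.7, 0.2] w 0.58 q [0.47, 0.21, 2.05, -0.38, 1.0, 0.52]
[0.00233476 0.15926725]
```

View pics/s8c.png

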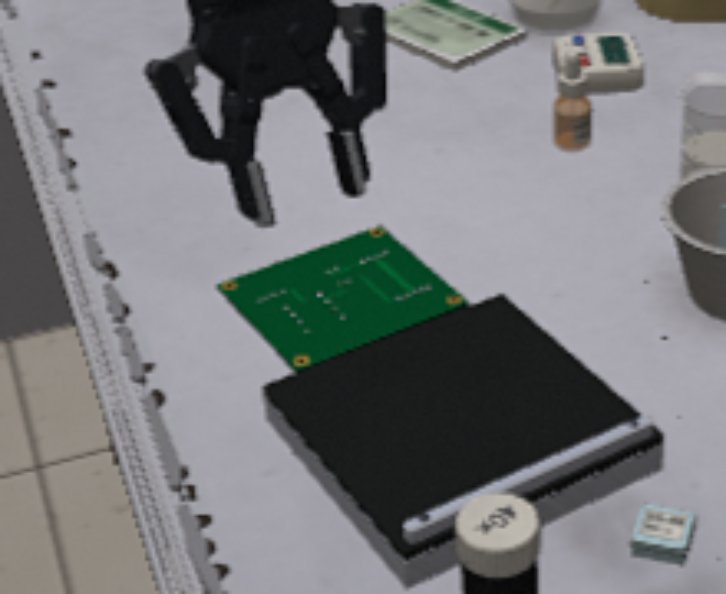

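The board slipped off the fingertips at part height and dropped back flat. It lies at about px (340,300) in the crop, and the fingers are above it. I'll back off, lean the tool further and retry with more forward push.

>>> arm_command(slide=[[0.0075, 0, -0.004], [0.0085, 0, -0.0035], [0.0085, 0, -0.0035], [0.0085, 0, -0.0035], [0.0085, 0, -0.0035], [0.0085, 0, -0.0035], [0.006, 0, 0], [0, 0, 0]], angular=[[0, -1.2, 0], [0, -1.2, 0], [0, -1.2, 0], [0, -1.2, 0], [0, -1.2, 0], [0, -1.2, 0], [0, -1.2, 0], [0, 0, 0]], hand=[0.05, 0.05, 0.05, 0.05, 0.05, 0.05, 0.05, 0.05])

```text
time: 11.05
tool_pos: [0.4834, 0.2199, 0.0635]
tcp_rot: [1.762, 2.094, -0.428]
wrist_force: [-0.4, -0.6, 0.5]
width: 0.582
```

```bash
python3 - <<'E'
from h import *
s=st();print(toblk(s['tool_pos']))
im=snap("side","s9");r=board(im,bot.get_calibration("side"),roi=(190,190,330,290))
print(toblk(np.array(r[0])/1000))
im=snap("top","t9");r=board(im,bot.get_calibration("top"));print(toblk(np.array(r[0])/1000))
rows(list(fromblk(0.0025,.212))+[.0125],Rt(10.6,28),8)
E
```

```text
t11.05 p [0.4834, 0.2199, 0.0635] yaw_y 9.9 z [0.085, -0.456, -0.886] F [-0.4, -0.6, 0.5] w 0.58 q [0.65, 0.32, 1.96, -0.48, 1.13, 0.74]
[0.00069355 0.21807797]
box (501.97491455078125, 133.03335571289062) (108.06591033935547, 98.40331268310547) 11.789388656616211 [[439.0, 170.1999969482422], [459.1000061035156, 73.80000305175781], [564.9000244140625, 95.9000015258789], [544.7999877929688, 192.1999969482422]]
[0.00300862 0.12928614]
box (501.6786804199219, 135.65704345703125) (107.61138916015625, 96.79381561279297) 11.818116188049316 [[439.1000061035156, 172.0], [458.8999938964844, 77.30000305175781], [564.2999877929688, 99.30000305175781], [544.4000244140625, 194.0]]
[0.00320007 0.13191955]
n 8 turn/row deg [-0.0, -0.05, -0.1]
slides [[0.0024, 0.0002, 0.006], [0.0024, 0.0002, 0.006], [0.0024, 0.0002, 0.006], [0.0024, 0.0002, 0.006], [0.0024, 0.0002, 0.006], [0.0024, 0.0002, 0.006], [0.0024, 0.0002, 0.006], [0.0024, 0.0002, 0.006]]
```

>>> arm_command(slide=[[0.002, 0, 0.007], [0.002, 0, 0.007], [0.0025, 0.0005, 0.007], [0.0025, 0.0005, 0.007], [0.0025, 0, 0.007], [0.0025, 0, 0.007], [0.0025, 0, 0.006], [0, 0, 0]], angular=[[0, 0, 0], [0, 0, 0], [0, 0, 0], [0, 0, 0], [0, 0, 0], [0, 0, 0], [0, 0, 0], [0, 0, 0]], hand=[0.05, 0.05, 0.05, 0.05, 0.05, 0.05, 0.05, 0.05])

```text
time: 11.95
tool_pos: [0.4861, 0.2085, 0.0089]
tcp_rot: [1.766, 2.092, -0.43]
wrist_force: [-0.3, 0.2, 0.0]
width: 0.588
```

```bash
python3 - <<'E'
from h import *
s=st();print(toblk(s['tool_pos']))
rows(list(fromblk(0.0025,.195))+[.012],Rt(10.6,28),4)
im=snap("side","s10")
cv2.imwrite("pics/s10c.png",cv2.resize(im[160:340,160:380],None,fx=3.3,fy=3.3))
E
```

```text
t11.95 p [0.4861, 0.2085, 0.0089] yaw_y 9.7 z [0.082, -0.457, -0.886] F [-0.3, 0.2, 0.0] w 0.59 q [0.63, 0.4, 1.99, -0.51, 1.04, 0.78]
[0.00127262 0.2064167 ]
n 4 turn/row deg [-0.05, -0.08, -0.22]
slides [[-0.0029, 0.0004, 0.0006], [-0.0029, 0.0003, 0.0006], [-0.0029, 0.0003, 0.0006], [-0.0029, 0.0003, 0.0007]]
```

View pics/s10c.png

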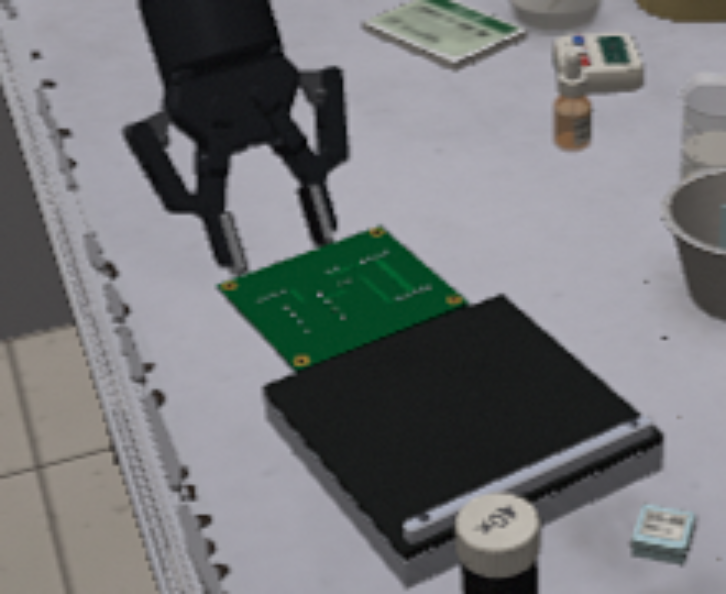

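>>> arm_command(slide=[[-0.0023, 0, 0.001], [-0.0023, 0, 0.001], [-0.0023, 0, 0.001], [-0.0022, 0, 0.0012], [-0.0022, 0, 0.0013], [-0.0022, 0, 0.0013], [-0.002, 0, 0.0013], [-0.0015, 0, 0.0008]], angular=[[0, -1, -0.1], [0, -1, -0.1], [0, -1, -0.1], [0, -1, -0.1], [0, -1, -0.1], [0, -1, -0.1], [0, -1, 0], [0, 0, 0]], hand=[0.05, 0.05, 0.05, 0.05, 0.05, 0.05, 0.05, 0.05])

```text
time: 12.8
tool_pos: [0.4913, 0.1901, 0.0119]
tcp_rot: [1.678, 2.011, -0.529]
wrist_force: [0.0, 0.3, 0.9]
width: 0.589
```

```bash
python3 - <<'E'
from h import *
s=st();print(toblk(s['tool_pos']))
im=snap("side","s11");r=board(im,bot.get_calibration("side"),roi=(190,190,330,290))
print(toblk(np.array(r[0])/1000))
cv2.imwrite("pics/s11c.png",cv2.resize(im[160:340,160:380],None,fx=3.3,fy=3.3))
E
```

```text
t12.80 p [0.4913, 0.1901, 0.0119] yaw_y 10.4 z [0.106, -0.566, -0.817] F [0.0, 0.3, 0.9] w 0.59 q [0.66, 0.44, 1.97, -0.61, 1.12, 0.86]
[0.00297521 0.18735061]
box (501.9350280761719, 129.3658447265625) (107.83674621582031, 96.42585754394531) 10.37668228149414 [[440.20001220703125, 167.10000610351562], [457.6000061035156, 72.19999694824219], [563.7000122070312, 91.69999694824219], [546.2999877929688, 186.5]]
[0.00229477 0.12568855]
```

View pics/s11c.png

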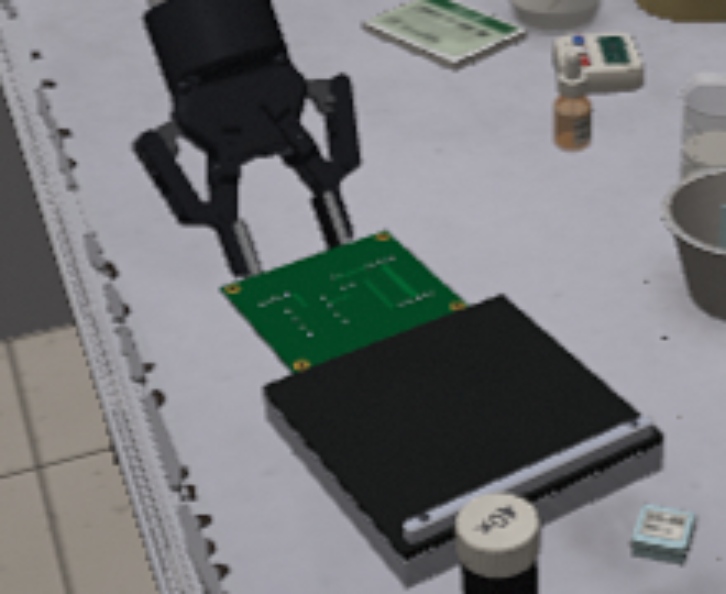

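>>> arm_command(slide=[[-0.003, 0, 0.0009], [-0.003, 0, 0.0009], [-0.0036, 0, -0.0006], [-0.0038, 0, -0.001], [-0.0038, 0, -0.001], [-0.0038, 0, -0.001], [-0.0038, 0, -0.001], [-0.0038, 0, -0.001]], angular=[[0, 0, 0], [0, 0, 0], [0, 0, 0], [0, 0, 0], [0, 0, 0], [0, 0, 0], [0, 0, 0], [0, 0, 0]], hand=[0.05, 0.05, 0.05, 0.05, 0.05, 0.05, 0.05, 0.05])

```text
time: 13.65
tool_pos: [0.4923, 0.1863, 0.0283]
tcp_rot: [1.706, 2.032, -0.489]
wrist_force: [-3.9, 9.1, 1.4]
width: 0.586
```

```bash
python3 - <<'E'
from h import *
s=st();print(toblk(s['tool_pos']))
im=snap("side","s12")
cv2.imwrite("pics/s12c.png",cv2.resize(im[160:340,160:380],None,fx=3.3,fy=3.3))
E
```

```text
t13.65 p [0.4923, 0.1863, 0.0283] yaw_y 10.2 z [0.105, -0.531, -0.841] F [-3.9, 9.1, 1.4] w 0.59 q [0.63, 0.39, 1.99, -0.58, 1.1, 0.82]
[0.00331889 0.1833932 ]
```

View pics/s12c.png

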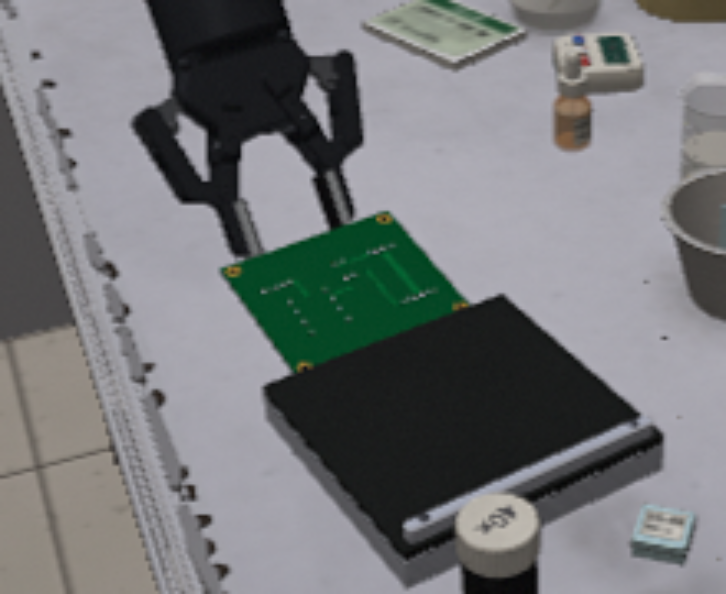

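>>> arm_command(slide=[[-0.004, 0, -0.0017], [-0.0042, 0, -0.0015], [-0.0044, 0, -0.0014], [-0.0047, 0, -0.0012], [-0.005, 0, -0.001], [-0.0053, 0, -0.0008], [-0.0055, 0, -0.0006], [-0.0055, 0, -0.0004]], angular=[[0, -0.4, 0], [0, -0.4, 0], [0, -0.4, 0], [0, -0.4, 0], [0, -0.4, 0], [0, -0.4, 0], [0, -0.4, 0], [0, -0.4, 0]], hand=[0.05, 0.05, 0.05, 0.05, 0.05, 0.05, 0.05, 0.05])

```text
time: 14.5
tool_pos: [0.4946, 0.1758, 0.0599]
tcp_rot: [1.701, 2.007, -0.493]
wrist_force: [-6.0, 10.3, 4.9]
width: 0.582
```

```bash
python3 - <<'E'
from h import *
s=st();print(toblk(s['tool_pos']))
im=snap("side","s13")
cv2.imwrite("pics/s13c.png",cv2.resize(im[160:340,160:380],None,fx=3.3,fy=3.3))
E
```

```text
t14.50 p [0.4946, 0.1758, 0.0599] yaw_y 9.9 z [0.114, -0.546, -0.83] F [-6.0, 10.3, 4.9] w 0.58 q [0.63, 0.34, 1.99, -0.59, 1.15, 0.8]
[0.00366442 0.17263955]
```

View pics/s13c.png

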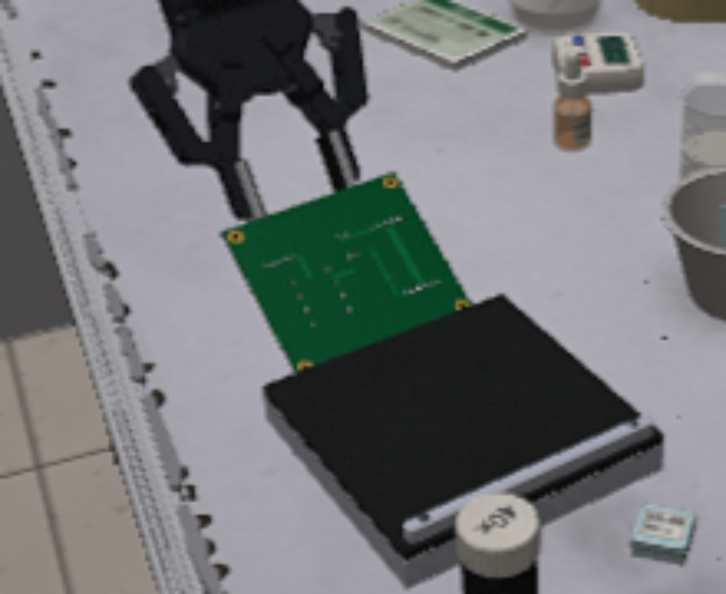

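>>> arm_command(slide=[[-0.0048, 0, -0.0014], [-0.005, 0, -0.001], [-0.0053, 0, -0.0008], [-0.0053, 0, -0.0005], [-0.0055, 0, -0.0002], [-0.0056, 0, 0.0002], [-0.0057, 0, 0.0005], [-0.0058, 0, 0.0007]], angular=[[0, 0, 0.1], [0, 0, 0.1], [0, 0, 0.1], [0, 0, 0.1], [0, 0, 0.1], [0, 0, 0], [0, 0, 0], [0, 0, 0]], hand=[0.05, 0.05, 0.05, 0.05, 0.05, 0.05, 0.05, 0.05])

```text
time: 15.35
tool_pos: [0.4999, 0.1382, 0.0892]
tcp_rot: [1.711, 1.997, -0.49]
wrist_force: [1.0, 0.6, -0.5]
width: 0.585
```

```bash
python3 - <<'E'
from h import *
s=st();print(toblk(s['tool_pos']))
im=snap("side","s14")
cv2.imwrite("pics/s14c.png",cv2.resize(im[160:340,160:380],None,fx=3.3,fy=3.3))
E
```

```text
t15.35 p [0.4999, 0.1382, 0.0892] yaw_y 9.3 z [0.114, -0.547, -0.829] F [1.0, 0.6, -0.5] w 0.59 q [0.57, 0.27, 2.02, -0.61, 1.16, 0.75]
[0.00189702 0.13474187]
```

View pics/s14c.png

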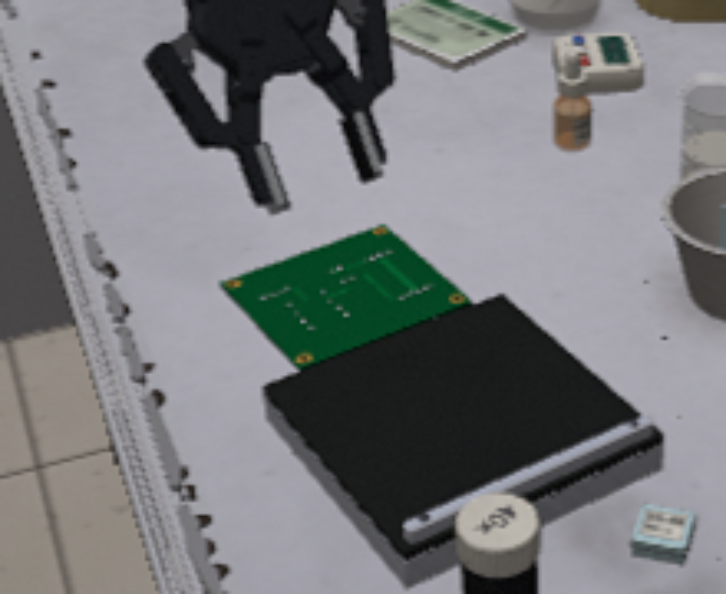

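```bash
python3 - <<'E'
from h import *
s=bot.read_state();c=bot.get_calibration("side");R=Rn.from_rotvec(s['tcp_rot']).as_matrix();p=s['tool_pos']
im=cv2.imread("pics/s14.png");big=cv2.resize(im[150:250,190:310],None,fx=6,fy=6,interpolation=cv2.INTER_CUBIC)
for sg in (-1,1):
  for d,col in ((8,(0,0,255)),(4,(0,255,255)),(0,(255,255,0)),(-5,(255,0,255))):
    for xx in (-11,11):
      q=proj(c,p+R@np.array([xx,sg*25,d])/1000); cv2.circle(big,(int((q[0]-190)*6),int((q[1]-150)*6)),3,col,-1)
cv2.imwrite("pics/s14d.png",big)
E
```

```text
(no output)
```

View pics/s14d.png

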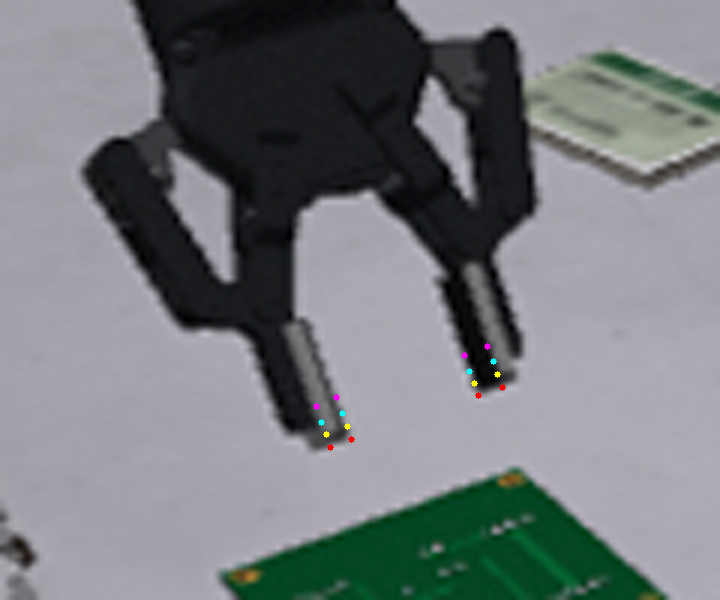

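```bash
cat >> h.py <<'E'
def onblkx(c,u,v,x):
    o,d=ray(c,u,v); b=np.array([BX[0],BX[1],0]); k=(x+BC@BX-o@b)/(d@b); P=o+d*k; q=toblk(P); return (q*1000).round(1),round(P[2]*1000,1)
E
python3 - <<'E'
from h import *
c=bot.get_calibration("side")
print(onblkx(c,227.3,230.3,-.0525),onblkx(c,280.3,213,.0575))   # s13
print(onblkx(c,160+220/3.3,160+270/3.3,-.0525),onblkx(c,160+390/3.3,160+212/3.3,.0575)) #s12
print(onblkx(c,160+220/3.3,160+284/3.3,-.0525),onblkx(c,160+383/3.3,160+226/3.3,.0575)) #s14 flat
im=cv2.imread("pics/s13.png");cv2.imwrite("pics/s13d.png",cv2.resize(im[180:280,200:320],None,fx=6,fy=6,interpolation=cv2.INTER_CUBIC))
E
```

```text
(array([-52.5, 153. ]), np.float64(67.5)) (array([ 57.5, 153.1]), np.float64(66.7))
(array([-52.5, 165.1]), np.float64(35.7)) (array([ 57.5, 165.2]), np.float64(35.2))
(array([-52.5, 168.4]), np.float64(24.2)) (array([ 57.5, 175.8]), np.float64(19.8))
```

View pics/s13d.png

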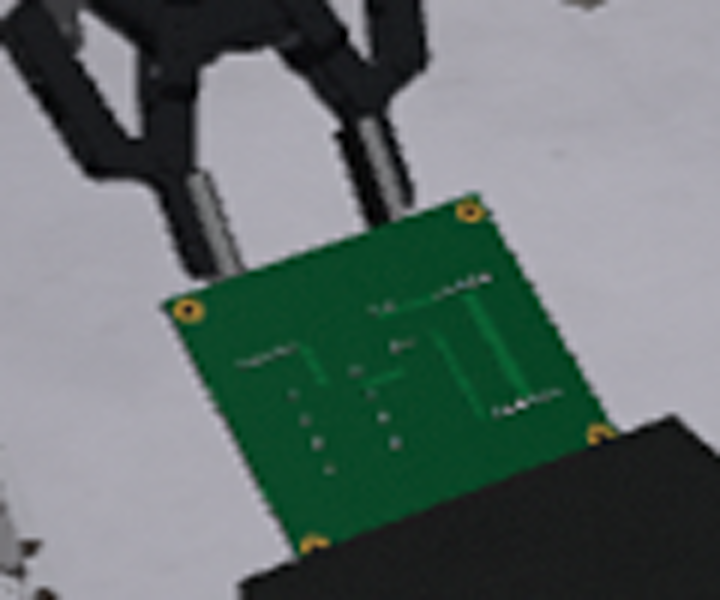

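The board slipped off a second time. At a 35° lean only a few mm of pad reach below the rim. I'll retry at about 18°, lower down, so more of the finger overlaps the rim, and move in smaller steps.

>>> arm_command(slide=[[0.0083, 0, -0.0056], [0.0085, 0, -0.005], [0.0085, 0, -0.005], [0.009, 0, -0.0045], [0.009, 0, -0.004], [0.009, 0, -0.004], [0.0095, 0, -0.0035], [0.0095, 0, -0.003]], angular=[[0, 2, 0], [0, 2, 0], [0, 2, 0], [0, 2, 0], [0, 2, 0], [0, 2, 0], [0, 2, 0], [0, 2, 0]], hand=[0.05, 0.05, 0.05, 0.05, 0.05, 0.05, 0.05, 0.05])

```text
time: 16.2
tool_pos: [0.486, 0.2165, 0.0877]
tcp_rot: [1.872, 2.191, -0.257]
wrist_force: [0.9, 0.6, 0.3]
width: 0.585
```

```bash
python3 - <<'E'
from h import *
s=st();print(toblk(s['tool_pos']))
im=snap("side","s15");r=board(im,bot.get_calibration("side"),roi=(190,190,330,290))
print(toblk(np.array(r[0])/1000))
rows(list(fromblk(0.0025,.208))+[.0115],Rt(10.6,18),8)
E
```

```text
t16.20 p [0.486, 0.2165, 0.0877] yaw_y 9.2 z [0.073, -0.292, -0.954] F [0.9, 0.6, 0.3] w 0.58 q [0.56, 0.21, 2.01, -0.34, 1.05, 0.59]
[0.00263864 0.21428337]
box (504.23675537109375, 133.64376831054688) (108.4322738647461, 98.81100463867188) 11.170967102050781 [[441.5, 171.60000610351562], [460.6000061035156, 74.69999694824219], [567.0, 95.69999694824219], [547.9000244140625, 192.60000610351562]]
[0.00534415 0.12947007]
n 8 turn/row deg [0.14, -0.08, -0.22]
slides [[0.002, -0.0003, 0.0094], [0.002, -0.0003, 0.0094], [0.002, -0.0002, 0.0094], [0.0021, -0.0002, 0.0094], [0.0021, -0.0002, 0.0094], [0.0021, -0.0002, 0.0094], [0.0021, -0.0001, 0.0094], [0.0021, -0.0001, 0.0094]]
```

>>> arm_command(slide=[[0.002, 0.0005, 0.0105], [0.002, 0.0005, 0.0105], [0.002, 0.0005, 0.0105], [0.002, 0, 0.0105], [0.002, 0, 0.0105], [0.002, 0, 0.01], [0.001, 0, 0.008], [0, 0, 0]], angular=[[0.2, 0, -0.2], [0.2, 0, -0.2], [0.2, 0, -0.2], [0.2, 0, -0.2], [0.2, 0, -0.2], [0, 0, -0.2], [0, 0, -0.2], [0, 0, 0]], hand=[0.05, 0.05, 0.05, 0.05, 0.05, 0.05, 0.05, 0.05])

```text
time: 17.05
tool_pos: [0.4886, 0.2059, 0.0081]
tcp_rot: [1.853, 2.223, -0.291]
wrist_force: [-0.4, -0.3, 0.9]
width: 0.584
```

```bash
python3 - <<'E'
from h import *
s=st();print(toblk(s['tool_pos']))
rows(list(fromblk(0.005,.188))+[.0105],Rt(10.6,18),8)
E
```

```text
t17.05 p [0.4886, 0.2059, 0.0081] yaw_y 10.3 z [0.051, -0.298, -0.953] F [-0.4, -0.3, 0.9] w 0.58 q [0.53, 0.33, 2.03, -0.36, 0.92, 0.59]
[0.00331667 0.20338034]
n 8 turn/row deg [-0.04, -0.05, -0.02]
slides [[-0.0019, 0.0002, 0.0003], [-0.0019, 0.0002, 0.0003], [-0.0019, 0.0002, 0.0003], [-0.0019, 0.0002, 0.0003], [-0.0019, 0.0002, 0.0003], [-0.0019, 0.0002, 0.0003], [-0.0019, 0.0002, 0.0003], [-0.0019, 0.0002, 0.0003]]
```

>>> arm_command(slide=[[-0.0024, 0.0002, 0.0003], [-0.0024, 0.0002, 0.0003], [-0.0024, 0.0002, 0.0005], [-0.0024, 0.0002, 0.0008], [-0.0024, 0.0002, 0.0008], [-0.0022, 0, 0.0007], [-0.002, 0, 0.0006], [-0.0015, 0, 0.0004]], angular=[[0, 0, 0], [0, 0, 0], [0, 0, 0], [0, 0, 0], [0, 0, 0], [0, 0, 0], [0, 0, 0], [0, 0, 0]], hand=[0.05, 0.05, 0.05, 0.05, 0.05, 0.05, 0.05, 0.05])

```text
time: 17.85
tool_pos: [0.4949, 0.1879, 0.0114]
tcp_rot: [1.853, 2.222, -0.284]
wrist_force: [-0.0, 0.4, -0.8]
width: 0.59
```

```bash
python3 - <<'E'
from h import *
s=st();print(toblk(s['tool_pos']))
E
```

```text
t17.85 p [0.4949, 0.1879, 0.0114] yaw_y 10.4 z [0.055, -0.295, -0.954] F [-0.0, 0.4, -0.8] w 0.59 q [0.5, 0.32, 2.05, -0.37, 0.91, 0.57]
[0.00618293 0.18450739]
```

>>> arm_command(slide=[[-0.0008, -0.0003, 0.0023], [-0.0019, -0.0003, 0.0006], [-0.002, 0, -0.0012], [-0.0022, 0, -0.002], [-0.0022, 0, -0.002], [-0.0022, 0, -0.002], [-0.0022, 0, -0.002], [-0.0022, 0, -0.002]], angular=[[0, 0, 0], [0, 0, 0], [0, 0, 0], [0, -0.2, 0], [0, -0.2, 0], [0, -0.2, 0], [0, -0.2, 0], [0, -0.2, 0]], hand=[0.05, 0.05, 0.05, 0.05, 0.05, 0.05, 0.05, 0.05])

```text
time: 18.65
tool_pos: [0.4955, 0.1865, 0.0225]
tcp_rot: [1.855, 2.219, -0.275]
wrist_force: [-2.5, 5.6, 0.2]
width: 0.587
```

```bash
cat >> h.py <<'E'
def look(n):
    s=st();print("blk",toblk(s['tool_pos']).round(4)); R=Rn.from_rotvec(s['tcp_rot']).as_matrix();print("tilt %.1f"%np.degrees(np.arcsin(-R[:2,2]@BY)), "Fblk",toblk(np.array(s['wrist_force'][:2])+BC).round(1),s['wrist_force'][2].round(1),"T",s['torque'].round(2))
    im=snap("side",n); cv2.imwrite(f"pics/{n}c.png",cv2.resize(im[150:290,190:340],None,fx=5,fy=4.2 if 0 else 4,interpolation=cv2.INTER_CUBIC) if 0 else cv2.resize(im[150:290,190:340],None,fx=4,fy=4,interpolation=cv2.INTER_CUBIC))
E
python3 -c "
from h import *
look('s16')"
```

```text
t18.65 p [0.4955, 0.1865, 0.0225] yaw_y 10.3 z [0.06, -0.292, -0.955] F [-2.5, 5.6, 0.2] w 0.59 q [0.5, 0.29, 2.05, -0.36, 0.92, 0.56]
blk [0.0065 0.183 ]
tilt 17.3 Fblk [-1.4  6. ] 0.2 T [0.89 0.37 0.03]
```

View pics/s16c.png

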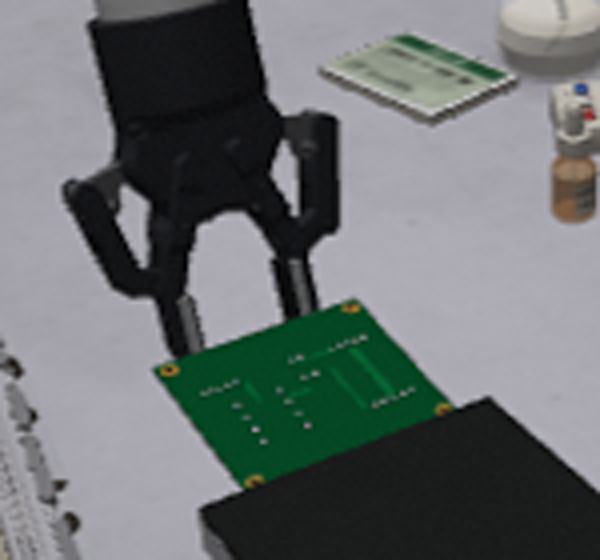

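>>> arm_command(slide=[[-0.0024, 0, -0.0024], [-0.0026, 0, -0.0023], [-0.0028, 0, -0.0022], [-0.003, 0, -0.0022], [-0.0032, 0, -0.0021], [-0.0034, 0, -0.002], [-0.0036, 0, -0.002], [-0.0038, 0, -0.0019]], angular=[[0, -0.2, 0], [0, -0.2, 0], [0, -0.2, 0], [0, -0.2, 0], [0, -0.2, 0], [0, -0.2, 0], [0, -0.2, 0], [0, -0.2, 0]], hand=[0.05, 0.05, 0.05, 0.05, 0.05, 0.05, 0.05, 0.05])

```text
time: 19.5
tool_pos: [0.4973, 0.1803, 0.0464]
tcp_rot: [1.851, 2.211, -0.274]
wrist_force: [-2.7, 7.5, 1.9]
width: 0.585
```

```bash
python3 -c "
from h import *
look('s17')"
```

```text
t19.50 p [0.4973, 0.1803, 0.0464] yaw_y 10.2 z [0.066, -0.298, -0.952] F [-2.7, 7.5, 1.9] w 0.59 q [0.49, 0.26, 2.04, -0.37, 0.96, 0.54]
blk [0.0071 0.1766]
tilt 17.7 Fblk [-1.3  7.9] 1.9 T [0.94 0.37 0.05]
```

View pics/s17c.png

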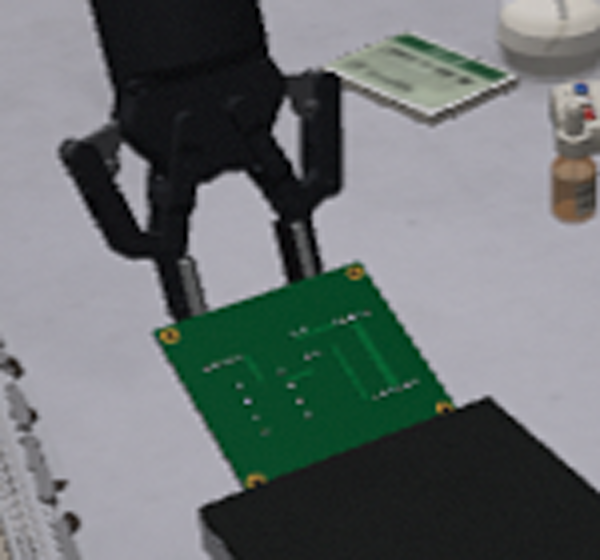

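>>> arm_command(slide=[[-0.0036, 0, -0.002], [-0.0038, 0, -0.0019], [-0.004, 0, -0.0018], [-0.0042, 0, -0.0018], [-0.0044, 0, -0.0016], [-0.0034, 0, -0.001], [-0.0025, 0, -0.0008], [-0.002, 0, -0.0005]], angular=[[0, -0.2, 0], [0, -0.2, 0], [0, -0.2, 0], [0, -0.2, 0], [0, -0.2, 0], [0, -0.2, 0], [0, 0, 0], [0, 0, 0]], hand=[0.05, 0.05, 0.05, 0.05, 0.05, 0.05, 0.05, 0.05])

```text
time: 20.35
tool_pos: [0.5018, 0.1563, 0.0678]
tcp_rot: [1.837, 2.196, -0.292]
wrist_force: [-0.1, 0.2, -0.2]
width: 0.586
```

```bash
python3 -c "
from h import *
look('s18')"
```

```text
t20.35 p [0.5018, 0.1563, 0.0678] yaw_y 10.3 z [0.071, -0.318, -0.945] F [-0.1, 0.2, -0.2] w 0.59 q [0.46, 0.22, 2.05, -0.39, 1.0, 0.51]
blk [0.0072 0.1522]
tilt 19.0 Fblk [-0.1  0.2] -0.2 T [0.23 0.01 0.09]
```

View pics/s18c.png

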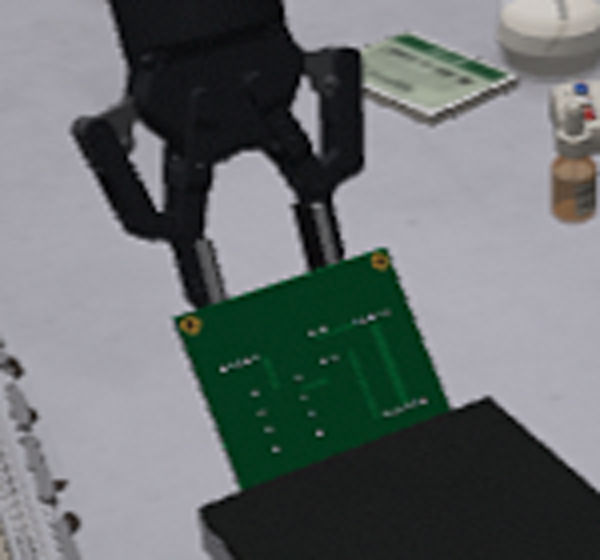

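```bash
python3 - <<'E'
from h import *
c=bot.get_calibration("side")
for x in (0.003,0.006):print(onblkx(c,233.75,229.5,x-.055),onblkx(c,286.3,212,x+.055))
im=cv2.imread("pics/s18.png");cv2.imwrite("pics/s18d.png",cv2.resize(im[185:285,210:310],None,fx=6,fy=6,interpolation=cv2.INTER_CUBIC))
E
```

```text
(array([-52. , 121.9]), np.float64(85.3)) (array([ 58. , 129.8]), np.float64(80.0))
(array([-49. , 129.8]), np.float64(80.1)) (array([ 61. , 135.3]), np.float64(76.3))
```

View pics/s18d.png

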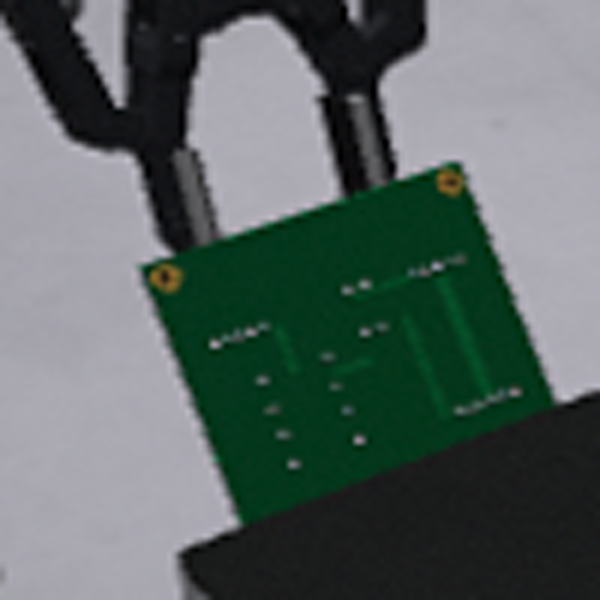

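The board is now up at roughly 47–50°. Its lead edge has dropped to the bench in front of the block, and the fingertips are about 10 mm under the near edge. I continue round the arc.

>>> arm_command(slide=[[-0.0048, 0, -0.0016], [-0.005, 0, -0.0014], [-0.005, 0, -0.001], [-0.0051, 0, -0.0007], [-0.0052, 0, -0.0003], [-0.0052, 0, 0.0001], [-0.005, 0, 0.0004], [-0.005, 0, 0.0007]], angular=[[0, 0, 0], [0, 0, 0], [0, 0, 0], [0, 0, 0], [0, 0, 0], [0, 0, 0], [0, 0, 0], [0, 0, 0]], hand=[0.05, 0.05, 0.05, 0.05, 0.05, 0.05, 0.05, 0.05])

```text
time: 21.2
tool_pos: [0.5084, 0.1163, 0.0859]
tcp_rot: [1.837, 2.196, -0.294]
wrist_force: [-0.1, -0.2, -0.3]
width: 0.584
```

```bash
python3 -c "
from h import *
look('s19')"
```

```text
t21.20 p [0.5084, 0.1163, 0.0859] yaw_y 10.3 z [0.071, -0.319, -0.945] F [-0.1, -0.2, -0.3] w 0.58 q [0.39, 0.17, 2.06, -0.39, 1.0, 0.44]
blk [0.0063 0.1117]
tilt 19.1 Fblk [-0.1 -0.2] -0.3 T [ 0.2   0.07 -0.03]
```

View pics/s19c.png

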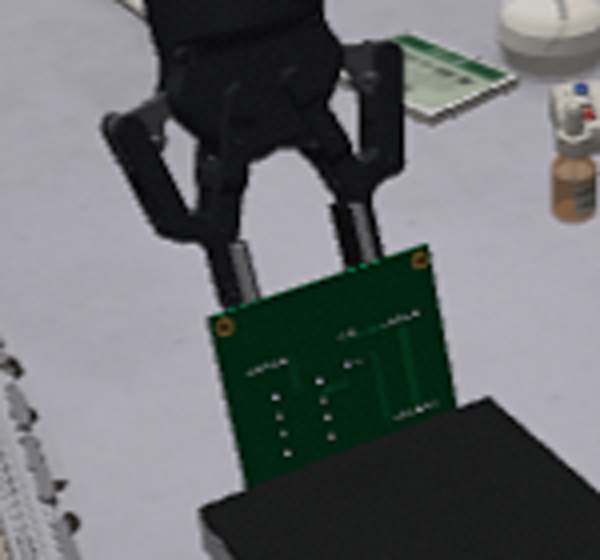

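>>> arm_command(slide=[[-0.0042, 0, 0.0002], [-0.0042, 0, 0.0003], [-0.0041, 0, 0.0004], [-0.0041, 0, 0.0006], [-0.004, 0, 0.001], [-0.0038, 0, 0.0013], [-0.0038, 0, 0.0013], [-0.0038, 0, 0.0013]], angular=[[0, 0, 0], [0, 0, 0], [0, 0, 0], [0, 0, 0], [0, 0, 0], [0, 0, 0], [0, 0, 0], [0, 0, 0]], hand=[0.05, 0.05, 0.05, 0.05, 0.05, 0.05, 0.05, 0.05])

```text
time: 22.05
tool_pos: [0.5143, 0.0811, 0.0905]
tcp_rot: [1.837, 2.196, -0.296]
wrist_force: [0.5, 0.2, -0.3]
width: 0.589
```

```bash
python3 -c "
from h import *
look('s20')"
```

```text
t22.05 p [0.5143, 0.0811, 0.0905] yaw_y 10.3 z [0.07, -0.32, -0.945] F [0.5, 0.2, -0.3] w 0.59 q [0.32, 0.15, 2.07, -0.4, 0.99, 0.38]
blk [0.0056 0.076 ]
tilt 19.1 Fblk [0.5 0.1] -0.3 T [ 0.13 -0.01  0.05]
```

View pics/s20c.png

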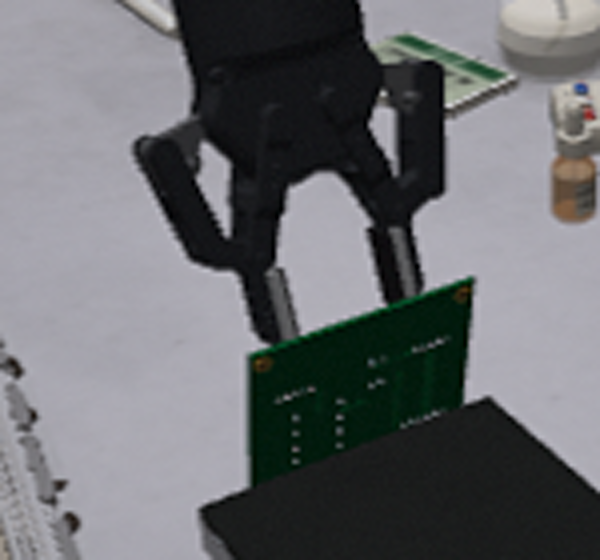

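>>> arm_command(slide=[[-0.0029, 0, 0.001], [-0.0029, 0, 0.001], [-0.0029, 0, 0.001], [-0.0028, 0, 0.0012], [-0.0028, 0, 0.0014], [-0.0028, 0, 0.0014], [-0.0028, 0, 0.0014], [-0.0028, 0, 0.0014]], angular=[[0, 0, 0], [0, 0, 0], [0, 0, 0], [0, 0, 0], [0, 0, 0], [0, 0, 0], [0, 0, 0], [0, 0, 0]], hand=[0.05, 0.05, 0.05, 0.05, 0.05, 0.05, 0.05, 0.05])

```text
time: 22.9
tool_pos: [0.5191, 0.0544, 0.0886]
tcp_rot: [1.836, 2.196, -0.296]
wrist_force: [-0.4, -0.5, -0.8]
width: 0.586
```

```bash
python3 -c "
from h import *
look('s21')"
```

```text
t22.90 p [0.5191, 0.0544, 0.0886] yaw_y 10.3 z [0.07, -0.321, -0.945] F [-0.4, -0.5, -0.8] w 0.59 q [0.27, 0.15, 2.08, -0.41, 0.97, 0.34]
blk [0.0054 0.0488]
tilt 19.2 Fblk [-0.5 -0.4] -0.8 T [ 0.14 -0.02 -0.05]
```

View pics/s21c.png

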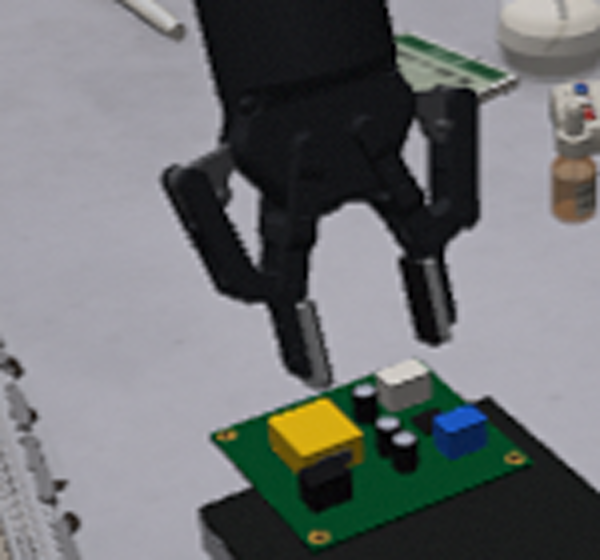

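>>> arm_command(slide=[[0.01, 0, -0.005], [0.012, 0, -0.004], [0.012, 0, -0.004], [0.012, 0, -0.004], [0.012, 0, -0.004], [0.012, 0, -0.004], [0.012, 0, -0.004], [0.01, 0, -0.003]], angular=[[0, 0, 0], [0, 0, 0], [0, 0, 0], [0, 0, 0], [0, 0, 0], [0, 0, 0], [0, 0, 0], [0, 0, 0]], hand=[0.05, 0.05, 0.05, 0.05, 0.05, 0.05, 0.05, 0.05])

```text
time: 23.75
tool_pos: [0.5001, 0.159, 0.0887]
tcp_rot: [1.836, 2.196, -0.295]
wrist_force: [0.1, -0.4, 0.0]
width: 0.587
```

```bash
python3 -c "
from h import *
look('s22')
im=cv2.imread('pics/s22.png')
cv2.imwrite('pics/s22d.png',cv2.resize(im[200:340,200:370],None,fx=4.2,fy=4.2,interpolation=cv2.INTER_CUBIC))
im=snap('top','t22');board(im,bot.get_calibration('top'),z=.027)
cv2.imwrite('pics/t22d.png',cv2.resize(im[200:330,250:440],None,fx=4,fy=4,interpolation=cv2.INTER_CUBIC))
"
```

```text
t23.75 p [0.5001, 0.159, 0.0887] yaw_y 10.3 z [0.07, -0.32, -0.945] F [0.1, -0.4, 0.0] w 0.59 q [0.47, 0.19, 2.03, -0.38, 1.04, 0.5]
blk [0.0059 0.1551]
tilt 19.1 Fblk [ 0.  -0.4] 0.0 T [0.15 0.03 0.04]
box (517.1785888671875, 70.53096008300781) (108.83564758300781, 99.1790771484375) 10.537562370300293 [[454.6000061035156, 109.30000305175781], [472.70001220703125, 11.800000190734863], [579.7000122070312, 31.700000762939453], [561.5999755859375, 129.1999969482422]]
```

View pics/s22d.png

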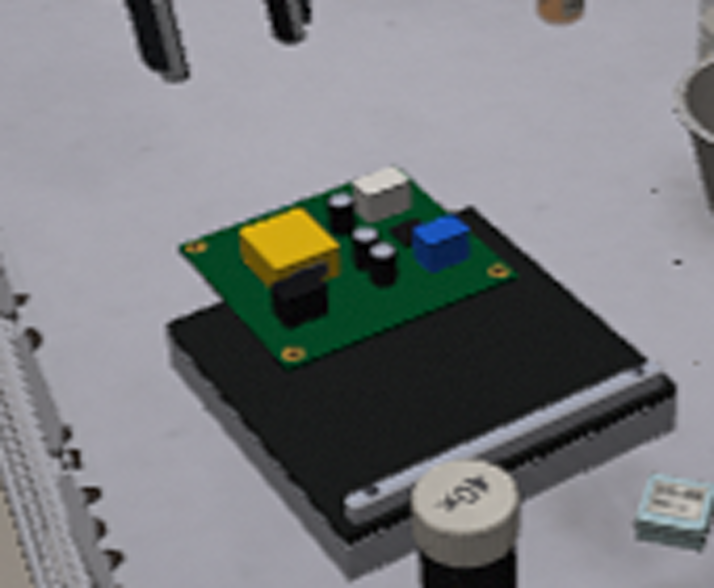

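View pics/t22d.png

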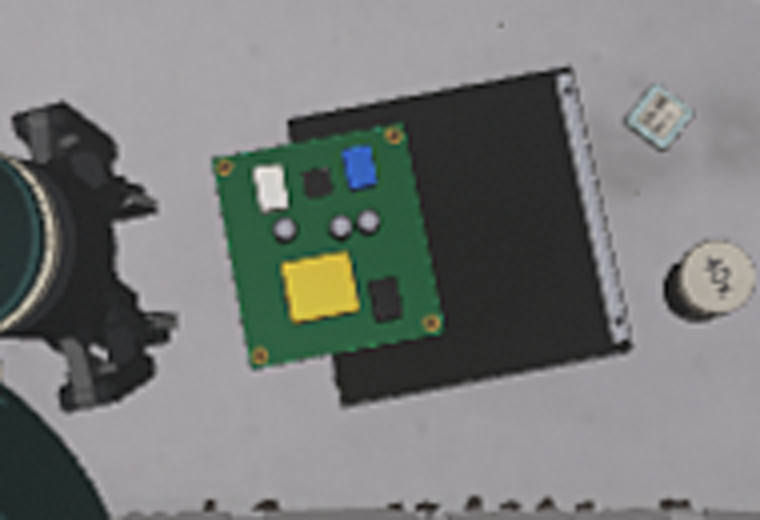

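The board has flipped: component side up, flat and square to the block (yaw 10.5° against 10.6°). It overhangs the front by about 40 mm and sits 6 mm off centre. Next I push its near edge on by about 32 mm with upright fingers.

```bash
python3 -c "
from h import *
rows(list(fromblk(0.0055,.147))+[.026],Rt(10.6,0),8)
"
```

```text
n 8 turn/row deg [0.08, 2.39, -0.04]
slides [[0.0016, -0.0002, 0.0077], [0.0013, -0.0002, 0.0078], [0.0009, -0.0001, 0.0078], [0.0006, -0.0001, 0.0079], [0.0003, -0.0001, 0.0079], [-0.0, -0.0001, 0.0079], [-0.0004, -0.0001, 0.0079], [-0.0007, -0.0001, 0.0079]]
```

>>> arm_command(slide=[[0.0016, 0, 0.009], [0.0013, 0, 0.009], [0.001, 0, 0.009], [0.0007, 0, 0.009], [0.0003, 0, 0.009], [0, 0, 0.009], [0, 0, 0.007], [0, 0, 0]], angular=[[0, 2.7, 0], [0, 2.7, 0], [0, 2.7, 0], [0, 2.7, 0], [0, 2.7, 0], [0, 2.7, 0], [0, 2.7, 0], [0, 0, 0]], hand=[0.05, 0.05, 0.05, 0.05, 0.05, 0.05, 0.05, 0.05])

```text
time: 24.65
tool_pos: [0.5025, 0.1512, 0.0259]
tcp_rot: [2.007, 2.413, 0.021]
wrist_force: [-0.4, 0.1, -0.4]
width: 0.586
```

```bash
python3 -c "
from h import *
look('s23')
rows(list(fromblk(0.004,.126))+[.0255],Rt(10.6,0),4)
"
```

```text
t24.65 p [0.5025, 0.1512, 0.0259] yaw_y 10.5 z [0.011, 0.008, -1.0] F [-0.4, 0.1, -0.4] w 0.59 q [0.24, 0.21, 2.11, 0.01, 0.81, 0.05]
blk [0.0069 0.147 ]
tilt -0.3 Fblk [-0.3  0.1] -0.4 T [-0.03  0.08 -0.03]
n 4 turn/row deg [0.19, -0.07, -0.02]
slides [[-0.0053, -0.0008, 0.0002], [-0.0053, -0.0008, 0.0002], [-0.0053, -0.0008, 0.0002], [-0.0053, -0.0008, 0.0002]]
```

View pics/s23c.png

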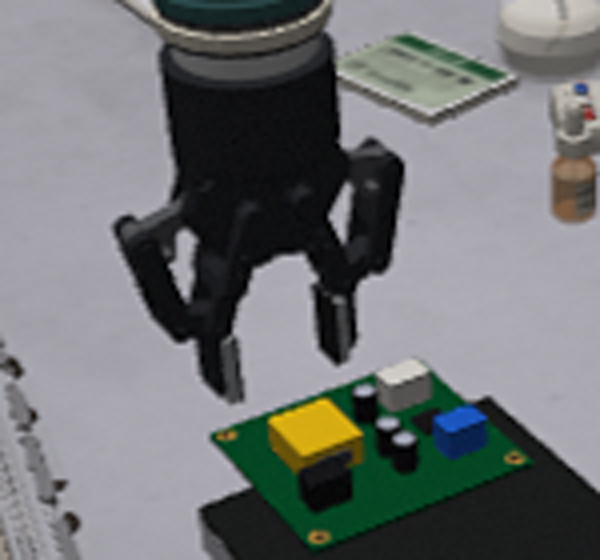

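>>> arm_command(slide=[[-0.005, 0, 0], [-0.005, 0, 0], [-0.005, 0, 0], [-0.004, 0, 0], [-0.004, -0.0006, 0], [-0.004, -0.0006, 0], [-0.004, -0.0006, 0], [-0.004, -0.0006, 0]], angular=[[0, 0, 0], [0, 0, 0], [0, 0, 0], [0, 0, 0], [0, 0, 0], [0, 0, 0], [0, 0, 0], [0, 0, 0]], hand=[0.05, 0.05, 0.05, 0.05, 0.05, 0.05, 0.05, 0.05])

```text
time: 25.5
tool_pos: [0.5083, 0.1154, 0.0281]
tcp_rot: [2.0, 2.412, 0.022]
wrist_force: [-0.8, 0.3, -0.4]
width: 0.581
```

```bash
python3 -c "
from h import *
look('s24')
im=snap('top','t24');r=board(im,bot.get_calibration('top'),z=.027);print(toblk(np.array(r[0])/1000))
"
```

```text
t25.50 p [0.5083, 0.1154, 0.0281] yaw_y 10.7 z [0.015, 0.006, -1.0] F [-0.8, 0.3, -0.4] w 0.58 q [0.17, 0.2, 2.12, 0.0, 0.81, -0.02]
blk [0.006  0.1108]
tilt -0.2 Fblk [-0.7  0.4] -0.4 T [0.05 0.06 0.01]
box (525.6277465820312, 14.241676330566406) (109.4133529663086, 19.950498580932617) 10.752501487731934 [[470.0, 13.800000190734863], [473.70001220703125, -5.800000190734863], [581.2000122070312, 14.600000381469727], [577.5, 34.20000076293945]]
[0.00440593 0.00817063]
```

View pics/s24c.png

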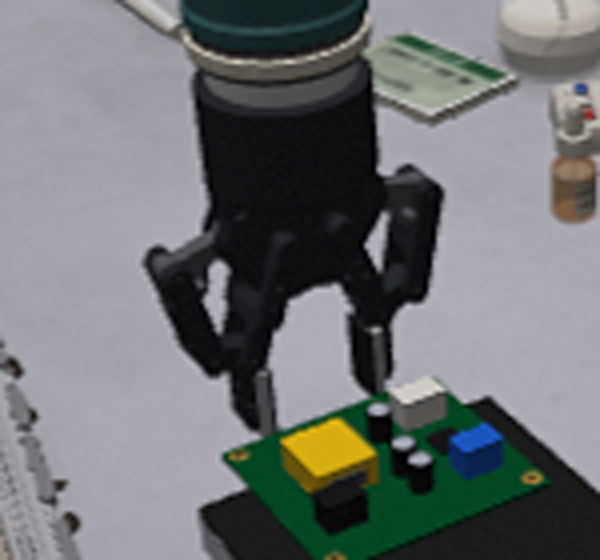

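>>> arm_command(slide=[[-0.0028, -0.001, 0.0008], [-0.0028, -0.001, 0.0005], [-0.0028, -0.001, 0.0003], [-0.0028, -0.001, 0.0002], [-0.0026, -0.001, 0.0002], [-0.0024, -0.001, 0.0002], [-0.002, -0.0005, 0.0002], [-0.001, 0, 0]], angular=[[0, 0, 0], [0, 0, 0], [0, 0, 0], [0, 0, 0], [0, 0, 0], [0, 0, 0], [0, 0, 0], [0, 0, 0]], hand=[0.05, 0.05, 0.05, 0.05, 0.05, 0.05, 0.05, 0.05])

```text
time: 26.4
tool_pos: [0.5058, 0.0939, 0.0257]
tcp_rot: [2.0, 2.411, 0.023]
wrist_force: [-0.3, 0.0, -0.1]
width: 0.582
```

```bash
python3 -c "
from h import *
look('s25')
im=snap('top','t25');r=board(im,bot.get_calibration('top'),z=.027)
"
```

```text
t26.40 p [0.5058, 0.0939, 0.0257] yaw_y 10.6 z [0.016, 0.006, -1.0] F [-0.3, 0.0, -0.1] w 0.58 q [0.13, 0.19, 2.14, 0.01, 0.8, -0.06]
blk [-0.0004  0.0901]
tilt -0.2 Fblk [-0.3  0.1] -0.1 T [ 0.13  0.03 -0.05]
box (478.75750732421875, 45.164329528808594) (39.59682083129883, 57.80970001220703) 10.357365608215332 [[454.1000061035156, 70.0], [464.5, 13.199999809265137], [503.3999938964844, 20.299999237060547], [493.0, 77.19999694824219]]
```

View pics/s25c.png

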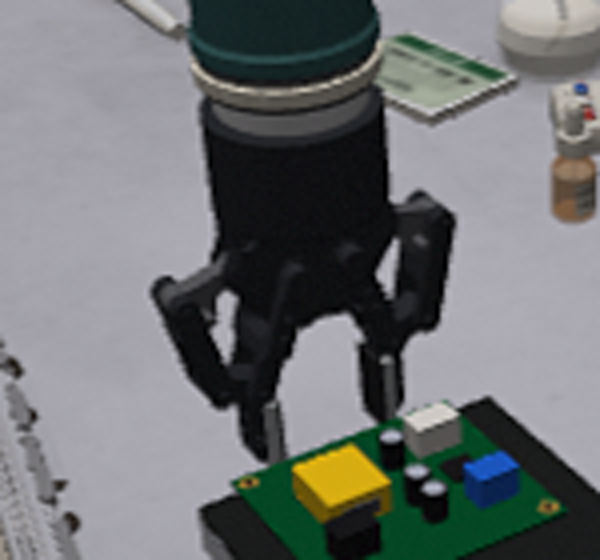

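Near edge is now just past the block's front. I'll back off, rise and check.

>>> arm_command(slide=[[0.008, 0, 0], [0.012, 0, 0], [0.015, 0, 0], [0.015, 0, -0.01], [0.015, 0, -0.02], [0.015, 0, -0.025], [0.015, 0, -0.025], [0.01, 0, -0.015]], angular=[[0, 0, 0], [0, 0, 0], [0, 0, 0], [0, 0, 0], [0, 0, 0], [0, 0, 0], [0, 0, 0], [0, 0, 0]], hand=[0.05, 0.05, 0.05, 0.05, 0.05, 0.05, 0.05, 0.05])

```text
time: 27.3
tool_pos: [0.4787, 0.2039, 0.1197]
tcp_rot: [2.005, 2.416, 0.01]
wrist_force: [1.1, -0.9, -0.5]
width: 0.589
```

```bash
python3 -c "
from h import *
look('s26')
im=cv2.imread('pics/s26.png')
r=board(im,bot.get_calibration('side'),z=.027,roi=(200,200,370,340));print(toblk(np.array(r[0])/1000))
cv2.imwrite('pics/s26d.png',cv2.resize(im[200:340,200:370],None,fx=4.2,fy=4.2,interpolation=cv2.INTER_CUBIC))
im=snap('top','t26');r=board(im,bot.get_calibration('top'),z=.027);print(toblk(np.array(r[0])/1000))
cv2.imwrite('pics/t26d.png',cv2.resize(im[150:330,210:440],None,fx=3.3,fy=3.3,interpolation=cv2.INTER_CUBIC))
"
```

```text
t27.30 p [0.4787, 0.2039, 0.1197] yaw_y 10.6 z [0.006, 0.004, -1.0] F [1.1, -0.9, -0.5] w 0.59 q [0.35, 0.08, 2.06, 0.0, 1.0, 0.17]
blk [-0.0068  0.2032]
tilt -0.1 Fblk [ 0.9 -1.1] -0.5 T [ 0.04 -0.02 -0.05]
box (517.5581665039062, 31.313095092773438) (109.62019348144531, 98.86878204345703) 10.749981880187988 [[454.5, 69.69999694824219], [472.8999938964844, -27.5], [580.5999755859375, -7.0], [562.2000122070312, 90.0999984741211]]
[-0.00038563  0.02643514]
box (516.6088256835938, 32.43426513671875) (109.00337982177734, 99.01749420166016) 10.571158409118652 [[453.8999938964844, 71.0999984741211], [472.1000061035156, -26.200000762939453], [579.2999877929688, -6.199999809265137], [561.0999755859375, 91.0999984741211]]
[-0.00111253  0.02771181]
```

View pics/s26d.png

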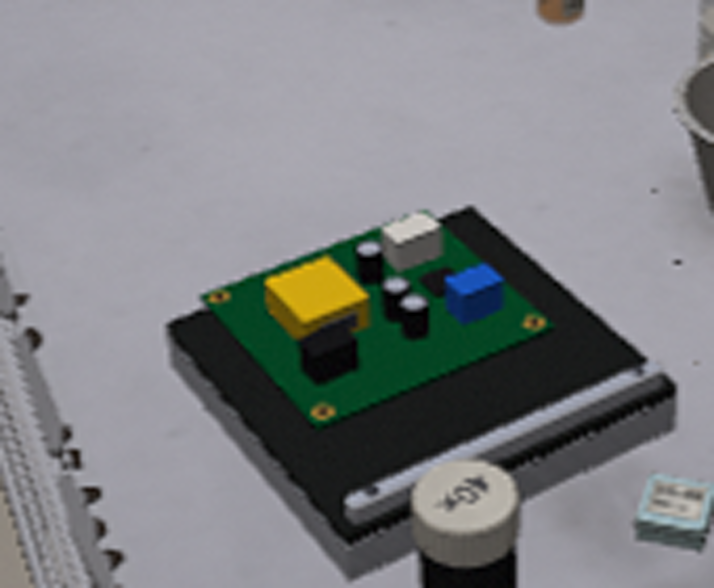

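View pics/t26d.png

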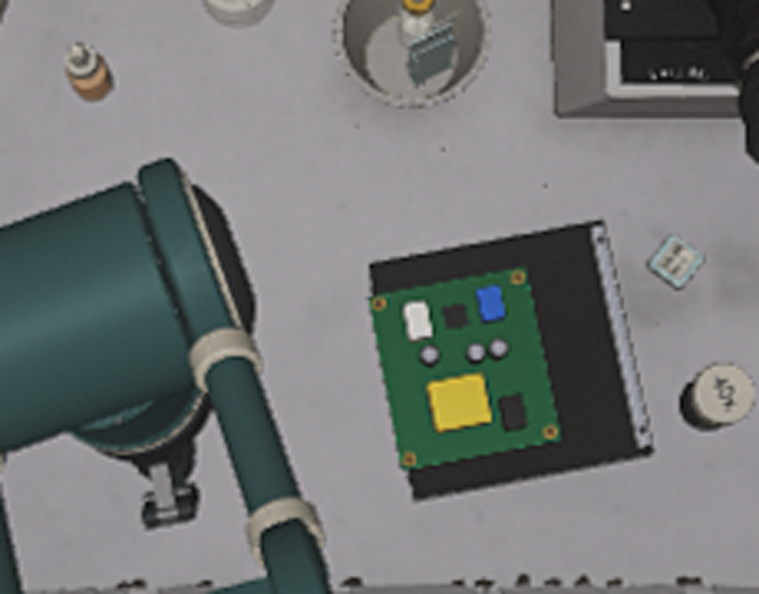

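```bash
python3 -c "
from h import *
a=cv2.imread('pics/t26.png');b=cv2.imread('pics/top0.png')
for n,(x0,y0,x1,y1) in dict(oil=(222,155,250,185),can=(412,255,445,285),cov=(402,218,428,242)).items(): print(n,cv2.absdiff(a,b)[y0:y1,x0:x1].mean().round(2))
print(bot.finish_job());st()"
```

```text
oil 10.03
can 10.31
cov 10.21
the job is handed in; nothing more can be done
None
the job is handed in; nothing more can be done
```

The board is on the block, component side up, and I handed the job in at about 27 s.

**What I did:** I squared and centred the board with a push on its side edge. I then pushed it on until its leading edge met the block, and tipped it up with the fingertips under the near rim. Two tipping tries failed: the near edge slipped off the fingertips and the board dropped back flat in front of the block, with no harm visible. The third try, leaning less (about 18°) and starting lower, flipped it over onto the block. A last push with upright fingers took the overhang from about 40 mm to about 2 mm.

**Final checks (side and top cameras agree within about 1.5 mm):**

| Check | Result |
|---|---|
| Board lies flat, component side up | its size reads 109 x 99 mm in both views, as a flat board should |
| Offset from the middle of the block's width | about 1 mm |
| Squareness to the block | within about 0.2° |
| Overhang at the front edge | about 2 mm (limit about 30 mm) |
| Contact with the robot | gripper clear of everything, raised above and behind the board |
| Largest push force I read | about 13 N |

**Bottle, can and box:** all three stand in their places in the last pictures. A numeric check against the first picture was inconclusive: it gave the same difference of about 10 grey levels at all three, more like an overall brightness or noise change than one of them moving. I did not look into it further.

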